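# Clear the squaring jig and hold a tube offcut in its corner for tacking

## Robot

A 6-joint arm with a two-finger parallel gripper is mounted at the origin on the work surface. World frame = base frame: x ahead of the robot, y to its left, z up, the work surface at z = 0. Lengths are in m, angles in rad, forces in N, time in s.
With the tool pointing down it reaches from about 0.35 to 0.95 m from the base axis. Payload 17.4 kg.
Tool frame: the origin (TCP) lies at the very end of the fingers, on their centre line; the grasp point (between the pads) lies 19 mm behind it; z points along the fingers, y is the direction in which the jaws open and shut (so a half turn about z gives the same grasp; the last joint's range is limited). The gripper opens to 93 mm and grips with 3 to 60 N. Pads are 15 mm wide; open, the fingers measure 128 mm over their backs; the gripper's body (75 mm by 188 mm) begins 65 mm behind the grasp point.
Start: joints at [-1.38, 0.116, 1.442, -0, 1.584, -0.038], TCP at [0.153, -0.657, 0.219] pointing down, gripper open.
Joint ranges: [-2.83, 2.83], [-0.83, 2.19], [0.07, 2.5], [-1.14, 4.28], [0.01, 3], [-2.97, 2.97]. Speed limits (rad/s): [1.89, 1.89, 2.22, 3.14, 3.14, 3.14].

## Interface

Orientations are given as [roll, pitch, yaw] about the fixed x, y, z axes, in that order (R = Rz(yaw) Ry(pitch) Rx(roll)).
In Python, from cell import get_obs, eyes, ctrl gives the robot as it stands. The module is installed in compiled form; this text tells all that it offers.
- The arm moves only by the tool carry_out, never from a script. Its argument "commands" is a list that holds one entry, the list of rows, each a list of 4 numbers: the shift along the world's x, y, z in mm, then the turn about the world's z in degrees. In form: [[[tx, ty, tz, roll], ...]]. A call has 1 to 10 rows; each row shifts and turns the pose as measured when the row begins; what a row does not reach is not made up. A row lasts 1/10 s, in which the tool goes at most 50 mm and 8.59 degrees, less where a joint would pass 70% of its speed; a pose out of reach is approached as far as the arm can. A call is refused whole if a number of a shift passes 50 or a number of a turn 8.59, either way. A call with a gripper value outside its range is refused whole. "hand" is the opening, from 0 (shut) to 1 (fully open), set as the call begins (left out, the last holds). The fingers move at their own pace and stop on an object; "grip_force" is the grip in N (left out, the last holds). Time passes only in rows, so rows that do not move let the fingers close. It gives the time, the measured TCP pose, the force and the opening at its end, in the units of the state.
- get_obs(): the state, without advancing time (a new reading comes with each control period).
- eyes.snapshot(name): name is "scene" or "top" or "wrist"; returns the picture (400x640x3 uint8, red, green, blue); there is no depth.
- eyes.get_calibration(name): a dict with "fx", "fy", "cx", "cy" (pixels), "dist_coeffs" ([k1, k2, p1, p2, k3] as OpenCV has them; the pictures are not rectified), "extrinsics" (4x4, takes a point from world to camera coordinates). Camera axes: x right, y down, z forward; pixel columns grow to the right and rows downward; lengths in m; the calibration is good to about 2 mm. A picture is of the moment at which its call begins: read the wrist's pose just before it. get_calibration takes no time and is no camera call; for the wrist camera it gives the pose at the moment of the call.
- ctrl.sign_off(): hands the job in, once; it reports no verdict.
Trained networks look in the newest picture that a camera, given by its name, has taken for a name from the list of things; names that differ only in an ending like _2 or _b are one class to them, and where a whole thing is asked for, a point or a joint stands for the part that bears it (a point fixed in the world has none). Each returns a list of dicts, best first, with "score" (0 to 1); they miss things now and then, are a little off and sometimes report something else, mostly with a low value. They report only what shows in the picture. A call takes as long as a camera call. They do not tell look-alikes from the thing itself.
- eyes.find_in(label, camera): "box" ([left, top, width, height] in pixels, round what is visible of it).
- eyes.place_of(label, camera): "uv" ([column, row] in pixels: a listed point, or the origin of a listed thing).
The state is a dict: "time_s": time; "q": joint angles; "joint_vel": joint speeds; "tau": joint torques, N m; "position": TCP position; "tool_rot": TCP orientation; "force": force on the tool from outside, world axes, zero at the start; "wrist_torque": the same for the moment, N m; "gripper_width": opening from 0.0 (shut) to 1.0 (fully open).
Only numpy, scipy, OpenCV 4.12 (cv2) and the standard library are available. Lean on these libraries where they do the work, as an engineer would, in place of code of your own. Each camera call takes 0.05 s, during which the arm holds its last target.

## Task

Take the wooden scraper block and use it, not the fingers, to push all four loose metal chips off the steel jig plate onto the bench, then stand the scraper upright on the bench, off the plate. Then pick up the short rectangular steel tube and set it flat on the plate in the corner of the two stops, its long side flush against the long stop and one open end flush against the short stop, and finish while still holding it in the gripper, pressed firmly against both stops at once: do not let go. Leave the other things on the bench where they are.

Things in the scene. Friction and masses are not known exactly. Their poses are not given: they have to be found in the camera images.
- jig: Flat steel plate fixed to the bench, 180 mm (x) by 200 mm (y) by 20 mm thick; its origin is the centre of its underside on the bench, z up. Two dark steel stop bars are fixed on top, each 20 mm wide and standing 25 mm above the plate: the long stop along the whole far (+x) edge, the short stop along the left (+y) edge. The near (-x) and right (-y) edges are open, so chips can be pushed off there.
- corner (a point): The inner corner of the jig: where the plate's top, the long stop's face and the short stop's face meet, at x 70, y 80, z 20 mm from the jig's origin, with the jig's axes. The long stop's face looks to this frame's -x, and runs 180 mm from here to -y; the short stop's face looks to -y, and runs 80 mm from here to -x. The seated tube's centre is at x -25, y -40, z +30 mm here.
- long_stop: The long stop bar of the jig, 20 x 200 x 25 mm. Its origin coincides with that of the jig (it is NOT the bar's own centre); rigid.
- short_stop: The short stop bar of the jig, 80 x 20 x 25 mm, bar along the jig's x. Its origin coincides with that of the jig (it is NOT the bar's own centre); rigid.
- scraper_mid (a point): Middle of the wooden scraper block, half-way up (37.5 mm above its foot, on its vertical axis). The block is 120 mm long along its y: a lower bar 20 mm thick (x) and 30 mm high with, centred on top, a grip 24 mm thick (x), 60 mm long (y) and 45 mm high; 75 mm high over all, about 0.2 kg. It stands upright on the bench on the left or on the right of the jig.
- scraper: The same scraper block; origin at the centre of its foot, z up.
- tube_mid (a point): Centre of the workpiece, a short length of rectangular steel tube with open ends: 80 mm long along its y, 50 mm wide (x), 60 mm high (z), about 0.5 kg, rigid, symmetric end for end; friction of steel on steel here about 0.6, so a load on one stop resists sliding along it. It lies on the bench on the side of the jig opposite to the scraper; grasp it from above across the 50 mm width, high enough for the fingers to pass over the 25 mm stops.
- tube: The same tube; origin at the centre of its underside, z up.
- chip1_mid (a point): Centre of a loose dark steel chip, 18 x 14 x 8 mm, 14 g, lying on the jig plate; it lies at first at least 30 mm clear of the long stop and 10 mm clear of the short stop, all four within a band 112 mm wide measured along the long stop from the short stop's face, and is off the plate when down on the bench.
- chip2_mid (a point): Centre of a loose dark steel chip, 18 x 14 x 8 mm, 14 g, lying on the jig plate; it lies at first at least 30 mm clear of the long stop and 10 mm clear of the short stop, all four within a band 112 mm wide measured along the long stop from the short stop's face, and is off the plate when down on the bench.
- chip3_mid (a point): Centre of a loose dark steel chip, 18 x 14 x 8 mm, 14 g, lying on the jig plate; it lies at first at least 30 mm clear of the long stop and 10 mm clear of the short stop, all four within a band 112 mm wide measured along the long stop from the short stop's face, and is off the plate when down on the bench.
- chip4_mid (a point): Centre of a loose dark steel chip, 18 x 14 x 8 mm, 14 g, lying on the jig plate; it lies at first at least 30 mm clear of the long stop and 10 mm clear of the short stop, all four within a band 112 mm wide measured along the long stop from the short stop's face, and is off the plate when down on the bench.
- chip1: The same chip; origin at the centre of its underside.
- chip2: The same chip; origin at the centre of its underside.
- chip3: The same chip; origin at the centre of its underside.
- chip4: The same chip; origin at the centre of its underside.
- wrench: Bystander: a spanner 165 mm long lying near the robot on the right, 8 mm high, to be left alone; origin under it.
- pipe: Bystander: a round pipe offcut standing on end, 48 mm across and 70 mm high, far left of the jig; to be left alone; origin at its foot.
- angle: Bystander: an angle-iron offcut 40 x 90 x 40 mm, far right of the jig; to be left alone; origin under its base leg.
- jar: Bystander: a jar 60 mm across and 80 mm high, near the robot on the left; to be left alone; origin at its foot.
- flatbar: Bystander: a flat steel bar 110 x 30 x 8 mm lying on the right; to be left alone; origin under its centre.
Things that resemble listed ones, but are neither listed nor needed, are in the scene too. Leave any green or pink look-alike of the scraper alone.

How it is judged:
By the outcome, as a careful person would: the job done as asked, in the order asked, and still so for the second after the job is handed in, while the arm keeps its last pose, push and grip.
It also fails if it takes over 72 s, if anything falls off the work surface, if the arm or the gripper's body presses on something with over 40 N, if the wrist force passes 120 N, or if a joint passes its speed limit or range.

## Working session

There is one attempt and no reset: what is moved stays moved. The work goes in short steps, Python scripts to look and compute and a tool call to move; the robot and the scene stay as the last step left them, time stands still between calls to the robot, and variables do not carry over. Pictures are saved under pics/ and viewed, and the job is handed in when it is done.

Besides the shell and the picture viewer there is one more tool, called after "Call:" as a command line: name --argument value ..., lists and objects as JSON in quotes. carry_out: Moves the arm, as the interface text tells. Its arguments: {"type":"object","properties":{"commands":{"type":"array","items":{"type":"array","items":{"type":"array","items":{"type":"number"}}}},"hand":{"type":"number"},"grip_force":{"type":"number"}},"required":["commands"]}

```bash
ls; mkdir -p pics
python3 - <<'E'
from cell import get_obs, eyes, ctrl
import cv2
o=get_obs(); print({k:o[k] for k in ('time_s','position','tool_rot','force','gripper_width')})
for n in ('scene','top'):
    im=eyes.snapshot(n); cv2.imwrite(f'pics/{n}0.png',im[:,:,::-1])
    c=eyes.get_calibration(n); print(n,c)
E
```

```text
pics
{'time_s': 0.0, 'position': array([ 0.15304125, -0.65721315,  0.21788374]), 'tool_rot': array([-3.14039695e+00, -2.91124354e-05,  2.28825462e-01]), 'force': array([0.13517456, 0.64808722, 0.37602163]), 'gripper_width': 1.000850234654909}
scene {'fx': 401.84177760452246, 'fy': 401.84177760452246, 'cx': 321.29545656399495, 'cy': 195.03971359160263, 'dist_coeffs': array([-0.01882073,  0.        ,  0.        ,  0.        ,  0.        ]), 'extrinsics': array([[-0.76643634,  0.64221996,  0.01135187,  0.41543158],
       [ 0.5101782 ,  0.61940281, -0.59670627, -0.17326316],
       [-0.39024805, -0.45154589, -0.80237944,  1.35804619],
       [ 0.        ,  0.        ,  0.        ,  1.        ]])}
top {'fx': 442.16466485263527, 'fy': 442.16466485263527, 'cx': 323.31750951060314, 'cy': 198.9819396357069, 'dist_coeffs': array([-0.06127952,  0.        ,  0.        ,  0.        ,  0.        ]), 'extrinsics': array([[-0.0176613 , -0.99979062,  0.01033405, -0.08267512],
       [-0.98936342,  0.01598265, -0.14458414,  0.48307463],
       [ 0.1443887 , -0.01277768, -0.98943854,  1.10037459],
       [ 0.        ,  0.        ,  0.        ,  1.        ]])}
```

View pics/scene0.png

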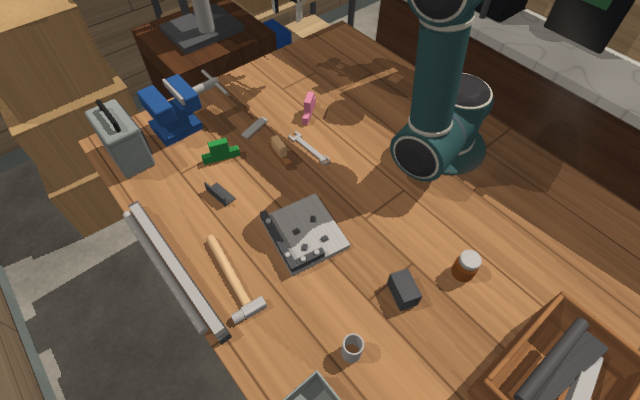

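View pics/top0.png

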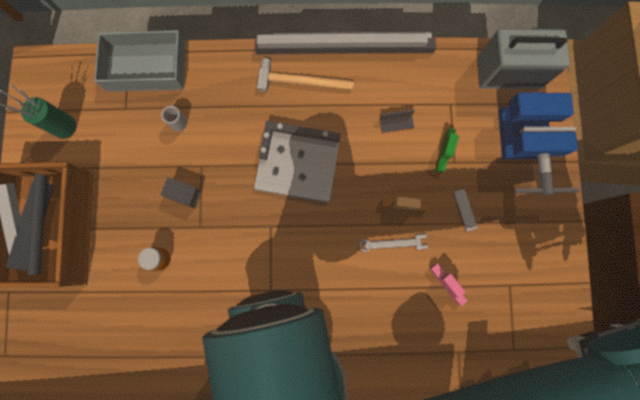

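The top view shows the jig at about (298,160) with chips. There's a brown block at (407,203), with a green look-alike at (448,150) and a pink one at (449,284), and a dark tube at (182,191). I'll crop in closer and run the networks.

```bash
cat > h.py <<'E'
from cell import get_obs, eyes, ctrl
import cv2, numpy as np
def px2w(cam,uv,z,c=None):
    c=c or eyes.get_calibration(cam)
    K=np.array([[c['fx'],0,c['cx']],[0,c['fy'],c['cy']],[0,0,1]])
    n=cv2.undistortPoints(np.array([[uv]],float),K,np.array(c['dist_coeffs']))[0,0]
    E=c['extrinsics'];R=E[:3,:3];t=E[:3,3]
    o=-R.T@t; d=R.T@np.array([n[0],n[1],1])
    return o+d*(z-o[2])/d[2]
def w2px(cam,p,c=None):
    c=c or eyes.get_calibration(cam)
    K=np.array([[c['fx'],0,c['cx']],[0,c['fy'],c['cy']],[0,0,1]])
    E=c['extrinsics']
    return cv2.projectPoints(np.array(p,float).reshape(-1,1,3),cv2.Rodrigues(E[:3,:3])[0],E[:3,3],K,np.array(c['dist_coeffs']))[0][:,0]
def crop(im,x,y,w,h,s,name):
    cv2.imwrite('pics/'+name,cv2.resize(np.ascontiguousarray(im[y:y+h,x:x+w,::-1]),None,fx=s,fy=s,interpolation=cv2.INTER_CUBIC))
E
python3 - <<'E'
from h import *
Z=dict(jig=0,corner=.02,scraper_mid=.0375,scraper=0,tube_mid=.03,tube=0,chip1_mid=.024)
for cam in ('top','scene'):
    im=eyes.snapshot(cam)
    if cam=='top':
        crop(im,150,100,320,220,2.5,'top_c.png')
    else: crop(im,180,80,260,240,2.5,'scene_c.png')
    for l,z in Z.items():
        for r in eyes.place_of(l,cam)[:5]:
            print(cam,l,round(r['score'],2),np.round(r['uv'],1),np.round(px2w(cam,r['uv'],z)*1000))
print(get_obs()['time_s'])
E
```

```text
top jig 0.75 [296.2 161.7] [589. -20.   0.]
top jig 0.2 [269.6 131.3] [675.  51.   0.]
top corner 0.89 [269.7 129. ] [675.  49.  20.]
top scraper_mid 0.91 [453.1 285.5] [ 256. -414.   38.]
top scraper_mid 0.58 [403.5 203.9] [ 465. -297.   38.]
top scraper_mid 0.58 [447. 149.] [ 609. -418.   38.]
top scraper 0.82 [447.  284.6] [ 256. -409.    0.]
top scraper 0.79 [403.8 209.2] [ 456. -304.    0.]
top scraper 0.63 [445.2 149.3] [ 618. -425.    0.]
top scraper 0.41 [300.5 152.6] [614. -32.   0.]
top tube_mid 0.91 [180.2 192.3] [506. 280.  30.]
top chip1_mid 0.61 [281.2 147.5] [622.  18.  24.]
top chip1_mid 0.38 [403.4 206.4] [ 460. -299.   24.]
scene jig 0.62 [303.7 236.1] [591. -19.   0.]
scene jig 0.18 [403.6 290.5] [493. 274.   0.]
scene corner 0.58 [293.1 265.7] [676.  43.  20.]
scene corner 0.55 [297.7 228.6] [596. -40.  20.]
scene corner 0.44 [278.8 148.5] [ 455. -320.   20.]
scene scraper_mid 0.85 [279.8 148. ] [ 460. -306.   37.]
scene scraper_mid 0.61 [219.8 150.8] [ 614. -417.   37.]
scene scraper_mid 0.55 [306.6 102.5] [ 256. -423.   37.]
scene scraper_mid 0.36 [278.6 155. ] [ 480. -284.   37.]
scene scraper 0.79 [219.4 159. ] [ 621. -421.    0.]
scene scraper 0.62 [280.8 155.3] [ 458. -308.   -0.]
scene scraper 0.59 [307.7 112.6] [ 260. -413.    0.]
scene scraper 0.54 [399.9 292.5] [504. 272.   0.]
scene tube_mid 0.92 [403.1 289.7] [506. 277.  30.]
scene tube 0.95 [400.8 294.7] [507. 277.   0.]
scene chip1_mid 0.49 [304.5 243.2] [611.  11.  24.]
0.9
```

View pics/top_c.png

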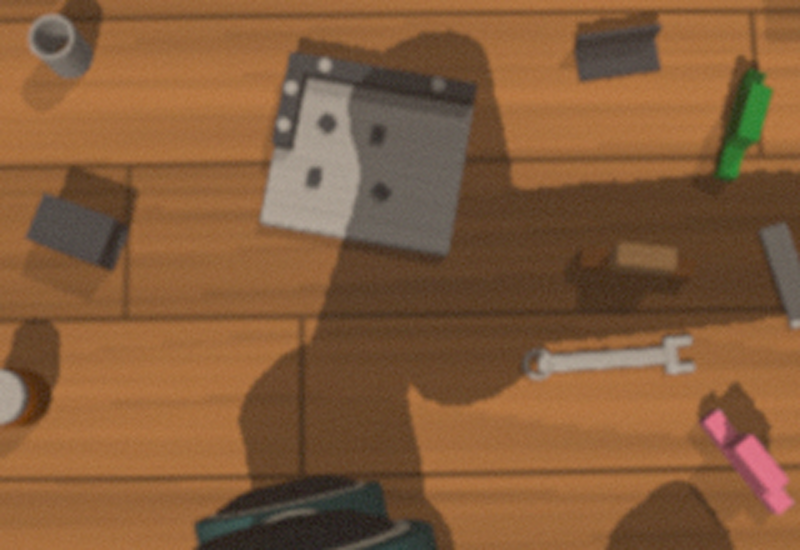

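View pics/scene_c.png

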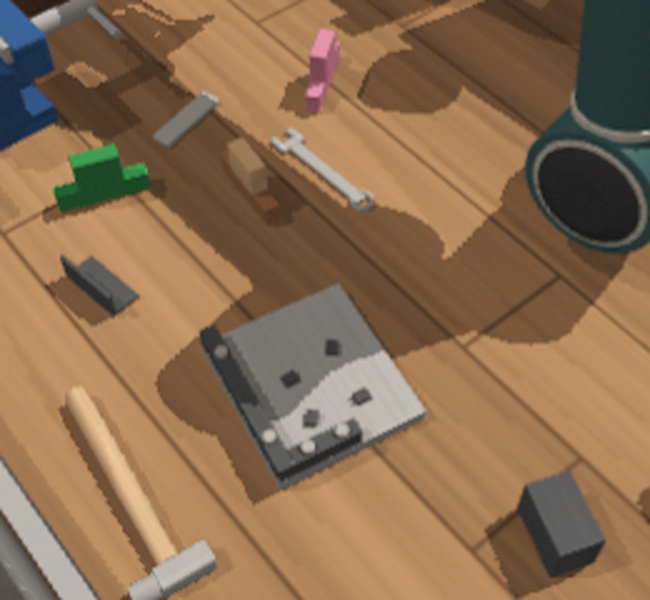

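Three things could be taken for the scraper: the brown block at top (407,203), the green one at (448,150) and the pink one at (449,284). The crop shows the brown block is wood with a bar and a grip, so I choose that one. It's at about (460,-305) mm. Next I'll move above it and look with the wrist camera.

Call:
carry_out --commands '[[[32,38,0,8.5],[32,38,0,8.5],[32,38,0,8.5],[32,38,0,8.5],[32,38,0,8.5],[32,38,0,8.5],[32,38,0,8.5],[32,38,0,8.5],[32,38,0,8.5],[0,0,0,0]]]' --hand 1

```text
time_s: 1.9
position: [0.4419, -0.3079, 0.2182]
tool_rot: [3.14, 0.001, 1.589]
force: [-0.6, -0.2, -0.5]
gripper_width: 0.995
```

Run:
```python
from h import *
print(get_obs()['position'],get_obs()['tool_rot'],get_obs()['joint_vel'])
c=eyes.get_calibration('wrist');im=eyes.snapshot('wrist');cv2.imwrite('pics/w1.png',im[:,:,::-1])
E=c['extrinsics'];print(c['fx'],-E[:3,:3].T@E[:3,3],E[2,:3])
for l,z in dict(scraper_mid=.0375,scraper=0).items():
  for r in eyes.place_of(l,'wrist')[:3]: print(l,r['score'],r['uv'],px2w('wrist',r['uv'],z,c)*1000)
```

```text
[ 0.44185534 -0.30794979  0.21819711] [3.13954345e+00 1.24821934e-03 1.58860948e+00] [-0.04721375 -0.00922738  0.00399301 -0.02794423  0.002142    0.03130297]
312.47814373074937 [ 0.44133336 -0.22459022  0.38534287] [ 0.0073305  -0.30034886 -0.95380125]
scraper_mid 0.91 [340.9, 172.1] [ 467.37690726 -303.74354762   37.5       ]
scraper_mid 0.71 [325.4, 280.3] [ 452.99757399 -444.97792783   37.5       ]
scraper_mid 0.67 [167.4, 252.8] [ 256.82591415 -409.39536718   37.5       ]
scraper 0.94 [179.8, 241.4] [ 2.55923529e+02 -4.11856475e+02 -5.55111512e-14]
scraper 0.77 [337.2, 166.0] [ 465.24860399 -304.54152009    0.        ]
scraper 0.76 [442.5, 255.7] [ 614.47371111 -427.39115593    0.        ]
```

View pics/w1.png

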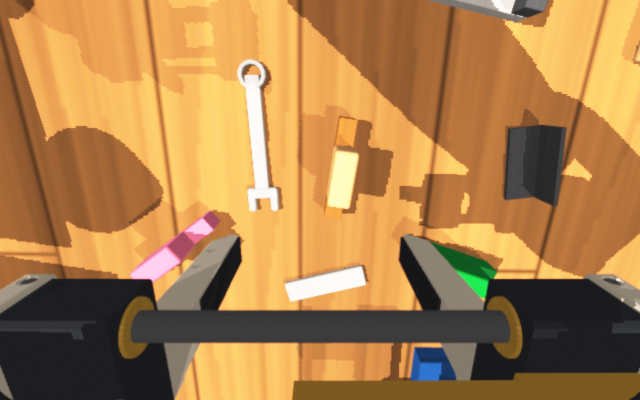

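The wrist view shows the wooden scraper at (342,170), with the bar below and the grip on top. I'll crop it to get the yaw.

Run:
```python
from h import *
im=cv2.imread('pics/w1.png')[:,:,::-1]
crop(im,310,105,70,120,5,'w1c.png')
```

```text
(no output)
```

View pics/w1c.png

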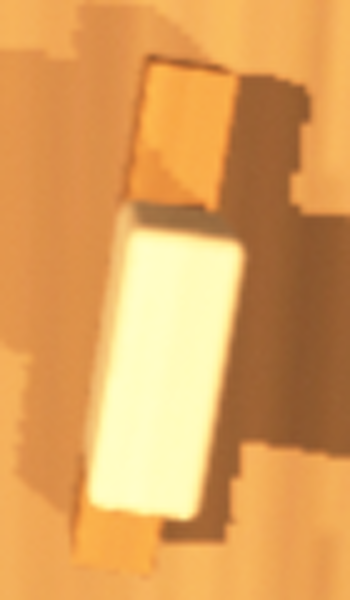

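Run:
```python
from h import *
c=eyes.get_calibration('wrist')
P=[]
for u,v in [(126,224),(245,244),(200,520),(88,506)]:
    p=px2w('wrist',(310+u/5,105+v/5),.075,c)*1000;P.append(p);print(p)
P=np.array(P);print('c',P.mean(0))
d=(P[0]+P[1]-P[2]-P[3])[:2]/2;print(np.linalg.norm(d),'yaw',np.degrees(np.arctan2(-d[0],d[1])))
Q=[px2w('wrist',(310+u/5,105+v/5),.03,c)*1000 for u,v in [(148,60),(237,75),(155,572),(74,565)]]
Q=np.array(Q);print(Q,Q.mean(0));d=(Q[0]+Q[1]-Q[2]-Q[3])[:2]/2;print(np.linalg.norm(d),'yaw',np.degrees(np.arctan2(-d[0],d[1])))
```

```text
[ 455.54298619 -276.80039399   75.        ]
[ 479.36571394 -280.62431971   75.        ]
[ 472.50111439 -339.09700665   75.        ]
[ 448.85761058 -336.13597835   75.        ]
c [ 464.06685628 -308.16442468   75.        ]
59.292475517314976 yaw -6.561167901562072
[[ 461.90378664 -247.60318081   30.        ]
 [ 481.67329511 -250.67966007   30.        ]
 [ 466.7739267  -368.70069935   30.        ]
 [ 447.00003062 -367.00559707   30.        ]] [ 464.33775976 -308.49728432   30.        ]
119.64334861268924 yaw -7.154761464380039
```

Call:
carry_out --commands '[[[22,0,-20,-4],[0,0,-40,-4.2],[0,0,-40,0],[0,0,0,0]]]' --hand 0.65

```text
time_s: 2.45
position: [0.4586, -0.3173, 0.1167]
tool_rot: [3.138, 0.005, 1.416]
force: [-0.1, -1.7, 0.8]
gripper_width: 0.707
```

Run:
```python
from h import *
o=get_obs();print(o['position'],np.degrees(o['tool_rot']),o['gripper_width'])
c=eyes.get_calibration('wrist');im=eyes.snapshot('wrist');cv2.imwrite('pics/w2.png',im[:,:,::-1])
print(w2px('wrist',[[.464,-.308,.075],o['position']],c))
```

```text
[ 0.45857952 -0.3172587   0.11673707] [179.81979542   0.27726303  81.12041352] 0.7068247873561582
[[323.28052686 207.57498937]
 [317.53715975 247.21787207]]
```

View pics/w2.png

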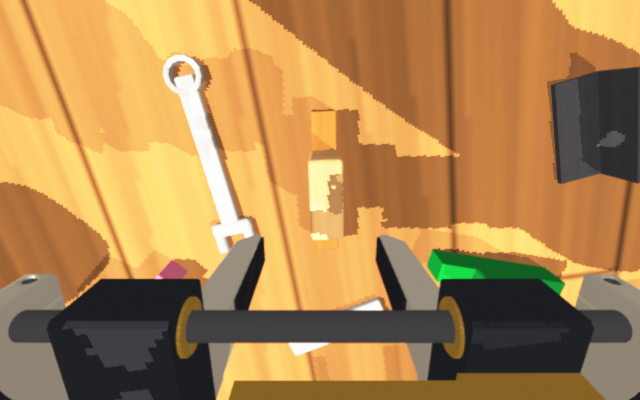

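Run:
```python
from h import *
c=eyes.get_calibration('wrist')
for p in [(309,159),(344,158),(341,241),(312,240)]: print(px2w('wrist',p,.075,c)*1000)
o=get_obs();print(o['position'],np.degrees(o['tool_rot']),o['time_s'])
```

```text
[ 460.52776132 -273.53002637   75.        ]
[ 484.2983402  -276.56645198   75.        ]
[ 473.91546279 -338.15549112   75.        ]
[ 452.70388753 -333.95292808   75.        ]
[ 0.45943483 -0.31794911  0.119988  ] [179.65900825   0.36745126  81.12509065] 2.5
```

Call:
carry_out --commands '[[[6,10,-20,1.8],[0,0,-25,0],[0,0,-20,0],[0,0,0,0],[0,0,0,0]]]'

```text
time_s: 3.0
position: [0.4672, -0.3147, 0.0667]
tool_rot: [3.125, 0.013, 1.441]
force: [0.3, -0.1, 0.9]
gripper_width: 0.649
```

Call:
carry_out --commands '[[[-1,6,-10,0],[-1,2,-10,0],[0,0,-8,0],[0,0,0,0],[0,0,0,0]]]'

```text
time_s: 3.5
position: [0.4661, -0.3076, 0.0412]
tool_rot: [3.12, 0.016, 1.439]
force: [-0.5, 0.5, 0.3]
gripper_width: 0.648
```

Call:
carry_out --commands '[[[0,0,0,0],[0,0,0,0],[0,0,0,0]]]'

```text
time_s: 3.8
position: [0.4663, -0.3078, 0.0417]
tool_rot: [3.12, 0.016, 1.439]
force: [-0.5, -1.1, 0.7]
gripper_width: 0.651
```

Run:
```python
from h import *
o=get_obs();print(o['position'],o['tool_rot'],o['q'],o['joint_vel'])
```

```text
[ 0.46633441 -0.30776388  0.041704  ] [3.11957161 0.01586052 1.43944315] [-0.62712154 -0.04830443  1.90461741 -0.00364892  1.25836716 -0.49486816] [-0.00154851 -0.0020335  -0.00222073 -0.00068568  0.00148206  0.00071806]
```

Call:
carry_out --commands '[[[-1,0,-3,0],[0,0,0,0],[0,0,0,0],[0,0,0,0],[0,0,0,0],[0,0,0,0]]]' --hand 0 --grip_force 40

```text
time_s: 4.4
position: [0.4653, -0.3079, 0.0386]
tool_rot: [3.119, 0.016, 1.439]
force: [-0.5, 0.3, 0.5]
gripper_width: 0.256
```

Call:
carry_out --commands '[[[0,0,0,0],[0,0,0,0]]]'

```text
time_s: 4.6
position: [0.4653, -0.3079, 0.0387]
tool_rot: [3.119, 0.016, 1.439]
force: [0.1, -0.2, -0.1]
gripper_width: 0.258
```

Grasped: the opening is 24 mm, which matches the grip. Next I'll lift it and go look at the jig.

Call:
carry_out --commands '[[[0,0,25,0],[0,0,40,0],[0,0,40,0],[20,20,40,0],[25,40,25,0],[25,40,20,0],[25,40,10,0],[20,40,0,0],[10,20,0,0],[0,0,0,0]]]'

```text
time_s: 5.6
position: [0.5888, -0.1019, 0.2424]
tool_rot: [3.122, 0.012, 1.436]
force: [0.4, 0.1, -1.3]
gripper_width: 0.257
```

Call:
carry_out --commands '[[[0,0,0,0],[0,0,0,0]]]'

```text
time_s: 5.8
position: [0.5885, -0.1021, 0.2417]
tool_rot: [3.123, 0.012, 1.437]
force: [0.1, -1.0, -2.1]
gripper_width: 0.257
```

Run:
```python
from h import *
o=get_obs();print(o['position'],o['tool_rot'],o['force'])
c=eyes.get_calibration('wrist');im=eyes.snapshot('wrist');cv2.imwrite('pics/w3.png',im[:,:,::-1])
import pickle;pickle.dump(c,open('c3.pkl','wb'))
for l,z in dict(jig=0,corner=.02,chip1_mid=.024).items():
  for r in eyes.place_of(l,'wrist')[:5]: print(l,r['score'],r['uv'],px2w('wrist',r['uv'],z,c)*1000)
```

```text
[ 0.58847019 -0.10214418  0.24170633] [3.12288431 0.0123591  1.43703677] [ 0.14131296 -1.02963165 -2.05198871]
jig 0.76 [305.2, 106.0] [585.74231861 -28.85468849   0.        ]
corner 0.77 [372.6, 31.8] [672.69744658  40.48682142  20.        ]
corner 0.49 [406.1, 275.9] [ 695.01727719 -278.84544262   20.        ]
chip1_mid 0.73 [327.0, 60.0] [618.27628856  18.00530317  24.        ]
chip1_mid 0.73 [274.0, 119.8] [547.27598693 -38.84234636  24.        ]
chip1_mid 0.22 [325.7, 107.3] [610.25626934 -32.87430253  24.        ]
```

View pics/w3.png

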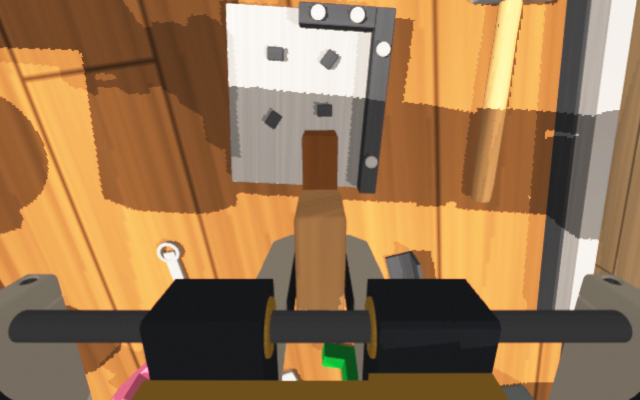

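The wrist view shows the jig plate spanning (228,4) to (378,192). The chips are at (276,53), (330,60), (273,119) and (325,109), and the held scraper is at (320,200). I'll crop for the fit.

Run:
```python
from h import *
im=cv2.imread('pics/w3.png')[:,:,::-1]
crop(im,215,0,195,200,3,'w3c.png')
```

```text
(no output)
```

View pics/w3c.png

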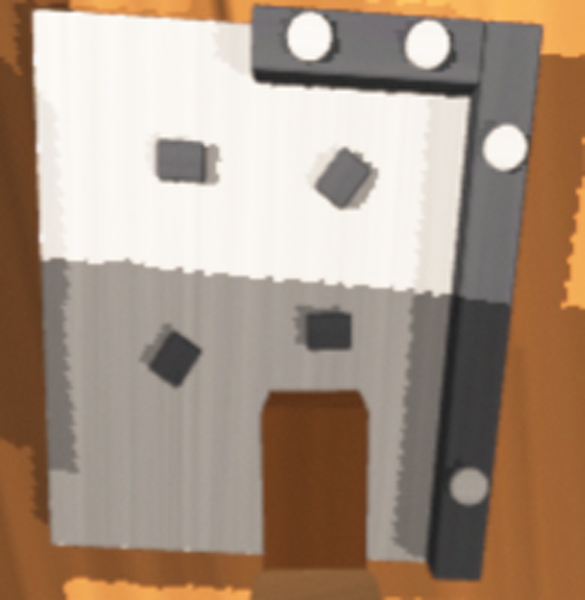

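```bash
cat > fit.py <<'E'
from h import *
import pickle
from scipy.optimize import least_squares
c=pickle.load(open('c3.pkl','rb'))
A=np.array([(33,12,-90,100,20),(50,545,-90,-100,20),(542,25,90,100,45),(482,579,90,-100,45),(253,8,-10,100,45),(472,95,70,80,20),(428,560,70,-100,20)],float)
uv=np.array([215,0])+A[:,:2]/3; J=A[:,2:]/1000
def W(p,J):
    a=p[2];R=np.array([[np.cos(a),-np.sin(a),0],[np.sin(a),np.cos(a),0],[0,0,1]])
    return J@R.T+[p[0],p[1],0]
if __name__=='__main__':
    s=least_squares(lambda p:(w2px('wrist',W(p,J),c)-uv).ravel(),[.589,-.02,-.17])
    print(s.x,np.degrees(s.x[2]));print((s.fun.reshape(-1,2)).round(1))
    p=s.x;pickle.dump(p,open('jig.pkl','wb'))
    inv=lambda w:(np.array([[np.cos(p[2]),np.sin(p[2])],[-np.sin(p[2]),np.cos(p[2])]])@(w[:2]-p[:2]))*1000
    for ch in [(182,161),(345,179),(174,358),(328,330)]:
        w=px2w('wrist',(215+ch[0]/3,ch[1]/3),.028,c);print('chip',w[:2]*1000,inv(w))
    # scene check
    ct=eyes.get_calibration('top');print('corner in top',w2px('top',W(p,np.array([[.07,.08,.02],[-.09,-.1,.02],[-.09,.1,.02]])),ct), 'scene',w2px('scene',W(p,np.array([[.07,.08,.02],[-.09,-.1,.02],[-.09,.1,.02]]))))
E
python3 fit.py
```

```text
[ 0.58743672 -0.02620564 -0.18336949] -10.506297929861635
[[-0.  -0.4]
 [ 1.   0.2]
 [ 0.9 -0.6]
 [ 0.4  0.7]
 [-0.4 -1.1]
 [-1.3  1.2]
 [-0.6  0.6]]
chip [562.35729834  31.55491596] [-35.19122687  52.21911624]
chip [621.44116381  17.53750471] [25.45807521 49.21027363]
chip [546.7349487  -37.93120648] [-37.88131584 -18.95069789]
chip [608.15241622 -35.51936637] [22.06669626 -5.38021024]
corner in top [[273.09061365 130.42543036]
 [329.89861395 200.07903946]
 [254.41941998 187.4751127 ]] scene [[293.69220911 263.70692685]
 [313.87747349 192.72944488]
 [349.09070703 243.77907029]]
```

Call:
carry_out --commands '[[[14,20,-20,-2.8],[20,30,-35,0],[18,28,-35,0],[4,4,-30,0],[0,0,-10,0],[0,0,0,0],[0,0,0,0]]]'

```text
time_s: 6.7
position: [0.6454, -0.0228, 0.1113]
tool_rot: [3.117, 0.013, 1.378]
force: [-0.2, -0.3, -1.8]
gripper_width: 0.254
```

Call:
carry_out --commands '[[[-1,1,-12,0.5],[0,0,-12,0],[0,0,-6,0],[0,0,0,0]]]'

```text
time_s: 7.1
position: [0.6452, -0.0237, 0.0832]
tool_rot: [3.112, 0.013, 1.385]
force: [-0.6, -0.0, -2.8]
gripper_width: 0.255
```

Run:
```python
from h import *
o=get_obs();print(o['position'],o['tool_rot'],o['force'])
im=eyes.snapshot('wrist');cv2.imwrite('pics/w4.png',im[:,:,::-1])
im=eyes.snapshot('scene');crop(im,220,170,160,120,5,'s4.png')
```

```text
[ 0.64516746 -0.02365459  0.08321919] [3.11164844 0.01258929 1.38509372] [-5.64130775e-01 -6.92723850e-04 -2.82070964e+00]
```

View pics/w4.png

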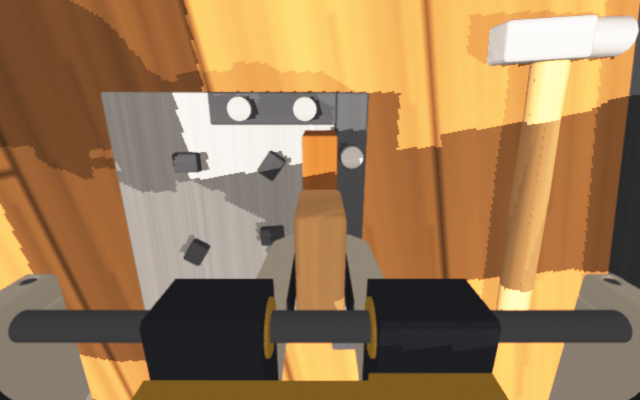

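View pics/s4.png

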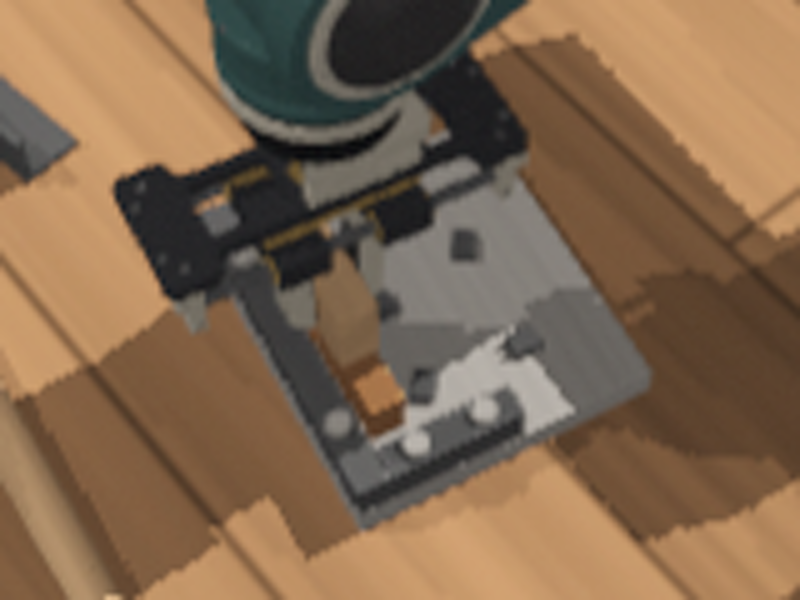

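Run:
```python
from h import *
import pickle
p=pickle.load(open('jig.pkl','rb'))
inv=lambda w:(np.array([[np.cos(p[2]),np.sin(p[2])],[-np.sin(p[2]),np.cos(p[2])]])@(w[:2]-p[:2]))*1000
for uv in [(303,132),(337,132),(302,190),(338,190)]: print(inv(px2w('wrist',uv,.0745)))
print(inv(get_obs()['position']))
im=cv2.imread('pics/w4.png')[:,:,::-1];crop(im,90,80,300,220,2.6,'w4c.png')
# re-fit jig in this view later
```

```text
[49.12421629 79.20206915]
[67.9773092 79.10412  ]
[47.91737297 45.69972473]
[69.08045356 45.46490243]
[56.63153673 13.16387421]
```

View pics/w4c.png

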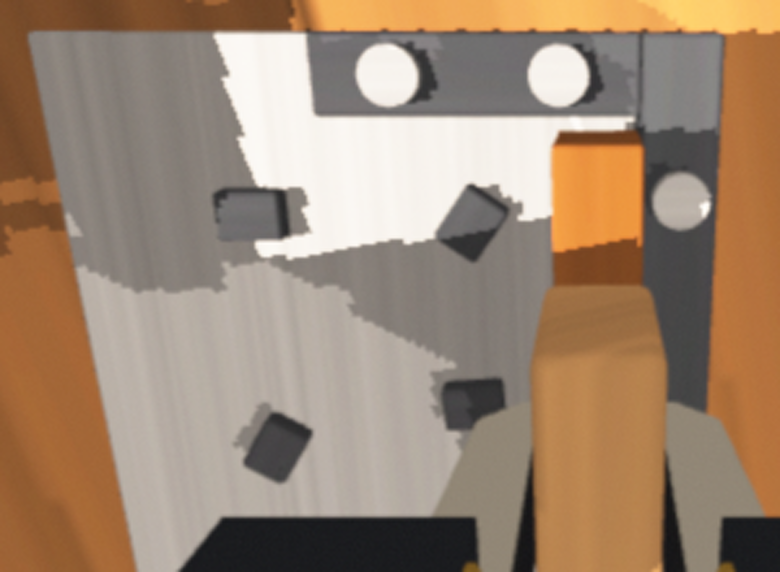

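Call:
carry_out --commands '[[[-3,-1,-8,0],[0,0,-8,0],[0,0.5,-5,0],[0,0,0,0]]]'

```text
time_s: 7.6
position: [0.6425, -0.0241, 0.062]
tool_rot: [3.11, 0.012, 1.385]
force: [-0.4, -0.9, -1.3]
gripper_width: 0.257
```

Call:
carry_out --commands '[[[0,0,-2,0],[0,0,0,0],[-8,1.5,0,0],[-12,2.2,0,0],[-12,2.2,0,0],[-12,2.2,0,0]]]'

```text
time_s: 8.2
position: [0.5958, -0.0155, 0.0598]
tool_rot: [3.11, 0.012, 1.385]
force: [0.3, 0.8, -2.3]
gripper_width: 0.258
```

Call:
carry_out --commands '[[[-12,2.2,0,0],[-12,2.2,0,0],[-12,2.2,0,0],[-13,2.4,0,0],[-13,2.4,0,0],[-14,2.6,0,0],[-14,2.6,0,0],[-14,2.6,0,0],[0,0,0,0],[0,0,0,0]]]'

```text
time_s: 9.2
position: [0.4806, 0.0058, 0.0607]
tool_rot: [3.107, 0.012, 1.386]
force: [0.7, 0.4, -1.9]
gripper_width: 0.258
```

Run:
```python
from h import *
o=get_obs();print(o['position'],o['tool_rot'],o['force'])
im=eyes.snapshot('wrist');cv2.imwrite('pics/w5.png',im[:,:,::-1])
im=eyes.snapshot('scene');crop(im,220,160,180,130,4.4,'s5.png')
```

```text
[0.48061641 0.005809   0.06065988] [3.10669869 0.01185007 1.38574104] [ 0.6986466   0.3811084  -1.85448498]
```

View pics/w5.png

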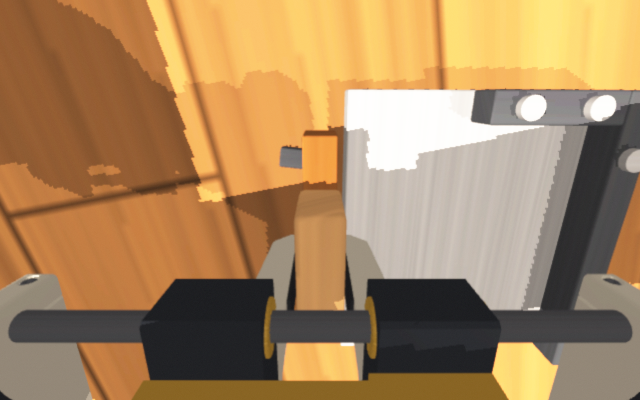

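View pics/s5.png

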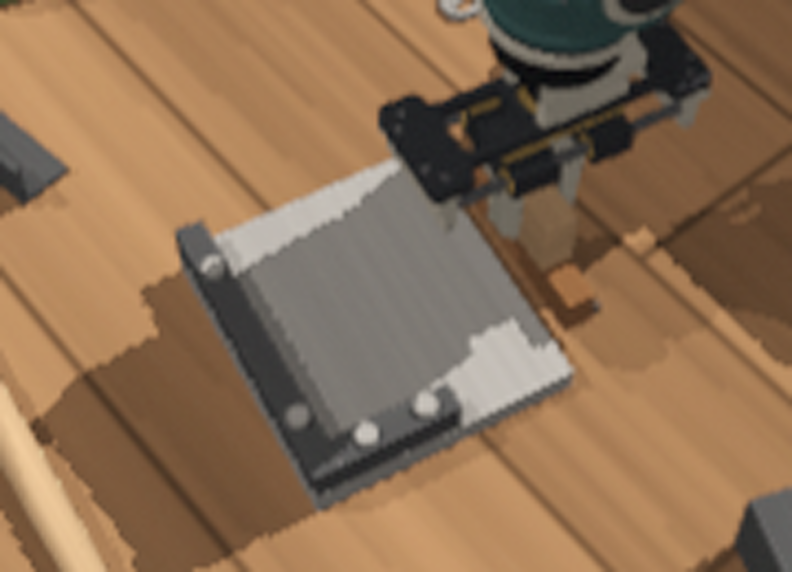

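The plate looks clear, and the chips are beside the near edge. I'll lift and verify.

Call:
carry_out --commands '[[[0,0,20,0],[0,-15,40,0],[0,-35,40,0],[0,-45,40,0],[0,-45,20,0],[0,0,0,0],[0,0,0,0]]]'

```text
time_s: 10.0
position: [0.4812, -0.131, 0.2172]
tool_rot: [3.11, 0.014, 1.386]
force: [0.2, 0.5, -2.8]
gripper_width: 0.257
```

Run:
```python
from h import *
o=get_obs();print(o['position'],o['tool_rot'],o['time_s'])
im=eyes.snapshot('wrist');cv2.imwrite('pics/w6.png',im[:,:,::-1])
for r in eyes.place_of('chip1_mid','wrist')[:8]: print(r['score'],r['uv'],px2w('wrist',r['uv'],.004)*1000)
im=eyes.snapshot('scene');crop(im,220,160,180,130,4.4,'s6.png')
```

```text
[ 0.4812381  -0.13101432  0.21724405] [3.10977916 0.01389359 1.3864518 ] 10.0
0.61 [283.8, 22.1] [479.79846192  32.62265362   4.        ]
0.44 [315.4, 217.8] [ 471.1313163  -196.37975082    4.        ]
```

View pics/w6.png

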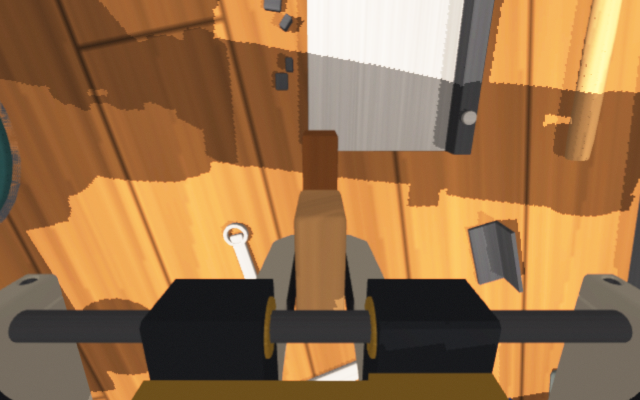

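View pics/s6.png

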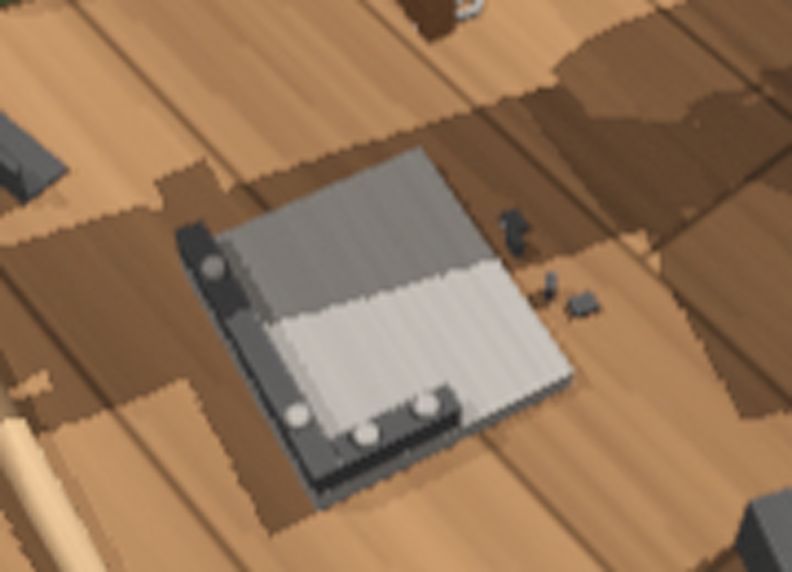

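All four chips are down on the bench, just off the plate's near edge, and the plate is clear. I'll return the scraper to its original free spot.

Call:
carry_out --commands '[[[-3,-30,-15,1],[-4,-40,-20,1],[-4,-40,-30,1],[-4,-40,-30,0],[0,-25,-25,0],[0,0,0,0],[0,0,0,0]]]'

```text
time_s: 10.85
position: [0.4659, -0.3019, 0.0878]
tool_rot: [3.114, 0.009, 1.456]
force: [1.8, 1.0, -1.4]
gripper_width: 0.259
```

Call:
carry_out --commands '[[[0,-6,-15,-0.5],[0,0,-15,-0.4],[0,0,-10,0],[0,0,-4,0],[0,0,0,0]]]'

```text
time_s: 11.35
position: [0.4675, -0.3048, 0.0412]
tool_rot: [3.113, 0.01, 1.444]
force: [-0.2, -0.1, -1.6]
gripper_width: 0.257
```

Call:
carry_out --commands '[[[0,0,-1.5,0],[0,0,-0.8,0],[0,0,0,0]]]'

```text
time_s: 11.65
position: [0.468, -0.3048, 0.0398]
tool_rot: [3.111, 0.011, 1.444]
force: [0.1, -0.4, -2.8]
gripper_width: 0.26
```

Call:
carry_out --commands '[[[0,0,-1.2,0],[0,0,-0.8,0],[0,0,0,0]]]'

```text
time_s: 11.95
position: [0.4685, -0.3052, 0.0389]
tool_rot: [3.11, 0.011, 1.444]
force: [-0.2, 0.4, -1.6]
gripper_width: 0.256
```

Call:
carry_out --commands '[[[0,0,-1,0],[0,0,-1,0],[0,0,0,0]]]'

```text
time_s: 12.25
position: [0.4691, -0.3056, 0.039]
tool_rot: [3.108, 0.012, 1.444]
force: [-0.8, 0.0, -3.1]
gripper_width: 0.257
```

Call:
carry_out --commands '[[[0,0,-2.5,0],[0,0,0,0],[0,0,0,0]]]'

```text
time_s: 12.55
position: [0.4699, -0.306, 0.0391]
tool_rot: [3.106, 0.013, 1.444]
force: [-0.7, 0.3, -2.5]
gripper_width: 0.254
```

Run:
```python
from h import *
o=get_obs();print(o['position'],o['tool_rot'],o['time_s'],o['q'],o['force'],o['wrist_torque'],o['tau'])
im=eyes.snapshot('scene');crop(im,220,90,130,100,6,'s7.png')
```

```text
[ 0.46991984 -0.30595689  0.03909124] [3.10609838 0.01299519 1.44411703] 12.55 [-0.625638   -0.04846412  1.90952439  0.00589093  1.24315381 -0.50098088] [-0.65559817  0.27246133 -2.52822673] [-0.06823382 -0.07143412 -0.03416342] [ 4.75025643e-02 -5.50250888e+01 -5.91452372e+01  1.03871240e-01
 -5.83553477e-02  2.99795160e-03]
```

View pics/s7.png

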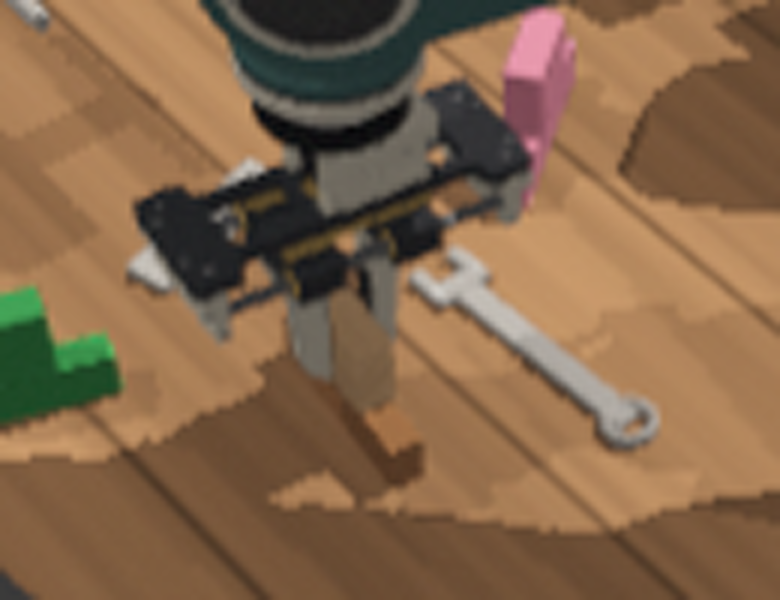

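The foot is within about 0.5 mm of the bench. Releasing.

Call:
carry_out --commands '[[[0,0,0,0],[0,0,0,0],[0,0,0,0],[0,0,0,0],[0,0,0,0]]]' --hand 0.6

```text
time_s: 13.1
position: [0.4697, -0.3059, 0.0383]
tool_rot: [3.107, 0.013, 1.444]
force: [-0.3, -0.2, -0.4]
gripper_width: 0.593
```

Call:
carry_out --commands '[[[0,0,15,0],[0,0,25,0],[0,0,40,0],[0,0,40,0],[0,20,40,0],[5,40,40,0],[5,40,0,0],[0,0,0,0]]]'

```text
time_s: 13.9
position: [0.4767, -0.2076, 0.2484]
tool_rot: [3.103, 0.012, 1.441]
force: [-0.0, -0.2, -1.0]
gripper_width: 0.6
```

Run:
```python
from h import *
o=get_obs();print(o['position'],o['tool_rot'],o['time_s'])
im=eyes.snapshot('wrist');cv2.imwrite('pics/w8.png',im[:,:,::-1])
im=eyes.snapshot('scene');cv2.imwrite('pics/s8.png',im[:,:,::-1]);crop(im,230,90,110,100,6,'s8c.png')
```

```text
[ 0.47665706 -0.20759079  0.2484446 ] [3.10288577 0.01247502 1.44100405] 13.9
```

View pics/s8c.png

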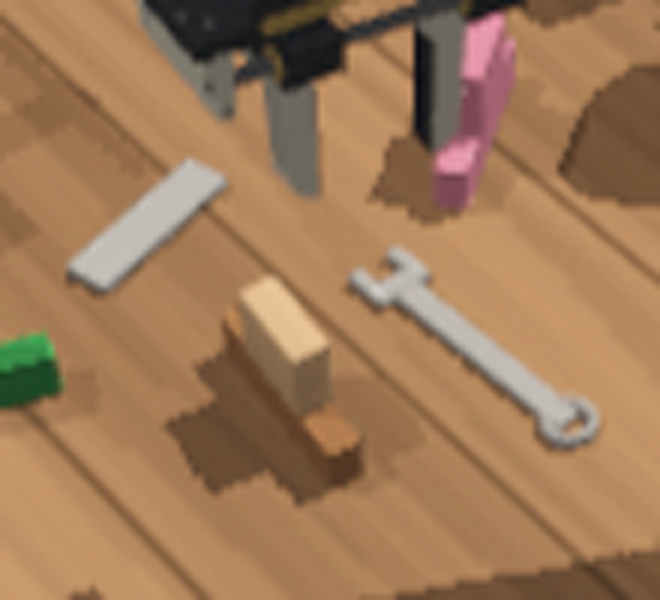

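View pics/s8.png

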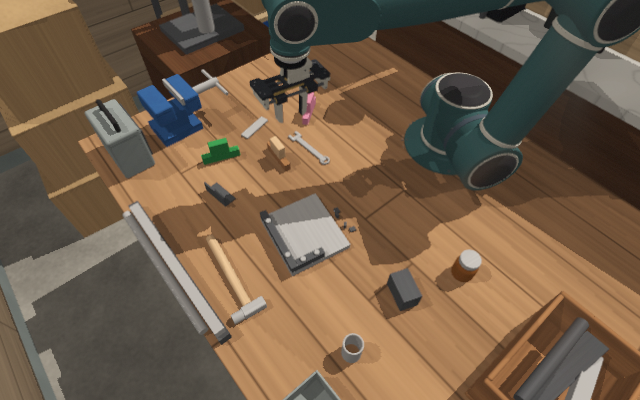

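The scraper stands upright at its spot, and the other things are unmoved. Next I'll move to view the tube.

Call:
carry_out --commands '[[[0,42,0,-1.3],[2,42,0,-1.3],[2,42,0,-1.3],[2,42,0,-1.3],[2,42,0,-1.3],[2,42,0,-1.3],[2,42,0,-1.3],[2,42,0,-1.3],[0,42,0,0],[0,0,0,0]]]' --hand 0.85

```text
time_s: 15.0
position: [0.4889, 0.1715, 0.2455]
tool_rot: [3.11, 0.018, 1.237]
force: [0.3, 0.3, -1.0]
gripper_width: 0.848
```

Call:
carry_out --commands '[[[0,0,1.5,0],[0,0,1.5,0],[0,0,1.5,0],[0,0,1.5,0],[0,0,0,0]]]'

```text
time_s: 15.5
position: [0.4901, 0.1673, 0.2514]
tool_rot: [3.111, 0.02, 1.233]
force: [0.2, 0.2, 0.4]
gripper_width: 0.846
```

Run:
```python
from h import *
o=get_obs();print(o['position'],o['tool_rot'],o['time_s'],o['q'])
im=eyes.snapshot('wrist');cv2.imwrite('pics/w9.png',im[:,:,::-1])
for l,z in dict(tube_mid=.03,tube=0).items():
  for r in eyes.place_of(l,'wrist')[:3]: print(l,r['score'],r['uv'],px2w('wrist',r['uv'],z)*1000)
```

```text
[0.49006785 0.16732528 0.25144231] [3.11088296 0.01962048 1.23261858] 15.5 [ 0.29964945 -0.24432409  1.73268826 -0.03412648  1.64018904  0.63493745]
tube_mid 0.57 [296.3, 70.8] [508.77363227 278.098433    30.        ]
tube 0.74 [295.3, 72.9] [506.12047477 278.53008112   0.        ]
```

View pics/w9.png

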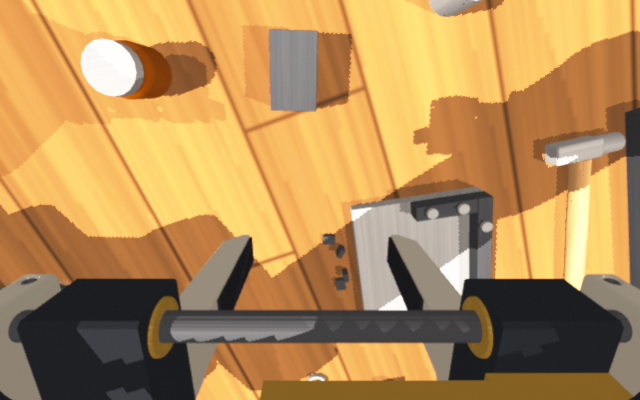

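```bash
cat > tb.py <<'E'
from h import *
def rect(cam,pts,z,c=None):
    P=np.array([px2w(cam,p,z,c)*1000 for p in pts])[:,:2]
    d=(P[0]+P[1]-P[2]-P[3])/2
    e=(P[1]+P[2]-P[0]-P[3])/2
    print(P.round(1).tolist(),'c',P.mean(0),'len',np.linalg.norm(d),np.linalg.norm(e),'yaw',np.degrees(np.arctan2(-d[0],d[1])),np.degrees(np.arctan2(e[1],e[0])))
def tilt():
    o=get_obs();r=o['tool_rot'];print('pos',(o['position']*1000).round(1),'yaw',np.degrees(r[2]).round(2),'roll',np.degrees((r[0]%(2*np.pi))-np.pi).round(2),'pitch',np.degrees(r[1]).round(2),'F',o['force'].round(1),'q',o['q'].round(3),'t',o['time_s'],'w',round(o['gripper_width']*93,1))
E
python3 - <<'E'
from tb import *
im=cv2.imread('pics/w9.png')[:,:,::-1];crop(im,230,10,140,120,5,'w9c.png')
rect('wrist',[(269,30),(317,31),(316,110),(271,109)],.06)
E
```

```text
[[496.6, 321.4], [542.5, 304.6], [515.5, 231.5], [469.3, 248.9]] c [505.95555758 276.58752493] len 77.7349326784875 49.07494672841246 yaw -20.44649725455904 -20.35839818334588
```

View pics/w9c.png

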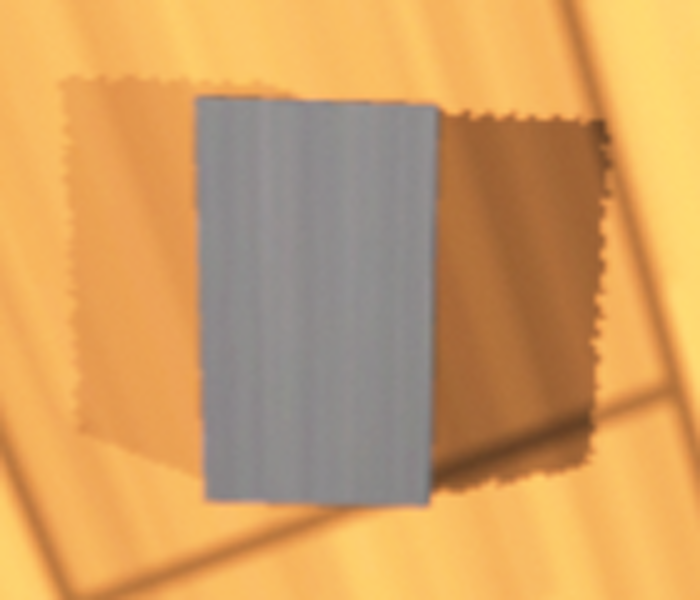

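Call:
carry_out --commands '[[[4,27,-25,-1],[4,28,-35,0],[4,28,-35,0],[4,25,-20,0],[0,0,0,0],[0,0,0,0]]]'

```text
time_s: 16.25
position: [0.506, 0.2785, 0.1332]
tool_rot: [3.108, 0.018, 1.213]
force: [0.7, -0.7, 1.6]
gripper_width: 0.852
```

Run:
```python
from tb import *
tilt()
```

```text
pos [506.  278.5 133.2] yaw 69.52 roll -1.92 pitch 1.05 F [ 0.7 -0.7  1.6] q [ 0.478 -0.065  1.765 -0.038  1.432  0.841] t 16.25 w 79.2
```

Call:
carry_out --commands '[[[0,-40,0,0],[0,-40,0,0],[0,0,0,0]]]'

```text
time_s: 16.55
position: [0.5061, 0.1954, 0.1357]
tool_rot: [3.106, 0.017, 1.215]
force: [0.5, -0.5, -0.1]
gripper_width: 0.852
```

Call:
carry_out --commands '[[[0,10,0,0],[0,10,0,0],[0,10,0,0],[0,10,0,0],[0,10,0,0],[0,10,0,0],[0,10,0,0],[0,10,0,0],[0,0,0,0]]]'

```text
time_s: 17.45
position: [0.5061, 0.285, 0.1381]
tool_rot: [3.104, 0.015, 1.216]
force: [-0.3, -0.6, 0.0]
gripper_width: 0.846
```

Run:
```python
from tb import *
tilt()
```

```text
pos [506.1 285.  138.1] yaw 69.68 roll -2.16 pitch 0.83 F [-0.3 -0.6  0. ] q [ 0.489 -0.064  1.757 -0.038  1.435  0.848] t 17.45 w 78.7
```

Call:
carry_out --commands '[[[0,0,50,0],[0,0,50,0],[0,0,0,0],[0,0,0,0]]]'

```text
time_s: 17.85
position: [0.5051, 0.2845, 0.2397]
tool_rot: [3.106, 0.018, 1.217]
force: [1.1, -0.0, -0.7]
gripper_width: 0.853
```

Call:
carry_out --commands '[[[0,0,-50,0],[0,0,-50,0],[0,0,0,0],[0,0,0,0]]]'

```text
time_s: 18.25
position: [0.5048, 0.2837, 0.1375]
tool_rot: [3.105, 0.017, 1.216]
force: [-0.3, -0.2, 1.6]
gripper_width: 0.846
```

Run:
```python
from tb import *
tilt()
```

```text
pos [504.8 283.7 137.5] yaw 69.67 roll -2.11 pitch 0.95 F [-0.3 -0.2  1.6] q [ 0.488 -0.066  1.76  -0.039  1.436  0.848] t 18.25 w 78.6
```

Call:
carry_out --commands '[[[1,-6,-20,0],[0,0,-25,0],[0,0,-20,0],[0,0,-10,0],[0,0,0,0],[0,0,0,0]]]'

```text
time_s: 18.85
position: [0.5103, 0.2794, 0.0729]
tool_rot: [3.097, 0.008, 1.216]
force: [-0.3, 0.6, 0.1]
gripper_width: 0.852
```

Run:
```python
from tb import *
tilt()
im=eyes.snapshot('scene');crop(im,350,220,120,100,6,'s10.png')
im=eyes.snapshot('wrist');cv2.imwrite('pics/w10.png',im[:,:,::-1])
```

```text
pos [510.3 279.4  72.9] yaw 69.64 roll -2.56 pitch 0.47 F [-0.3  0.6  0.1] q [ 0.477 -0.023  1.826 -0.04   1.314  0.842] t 18.85 w 79.2
```

View pics/s10.png

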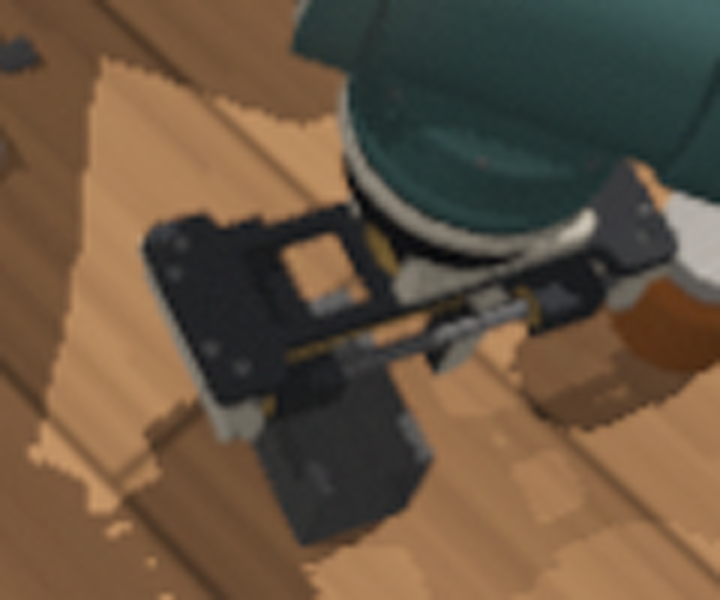

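View pics/w10.png

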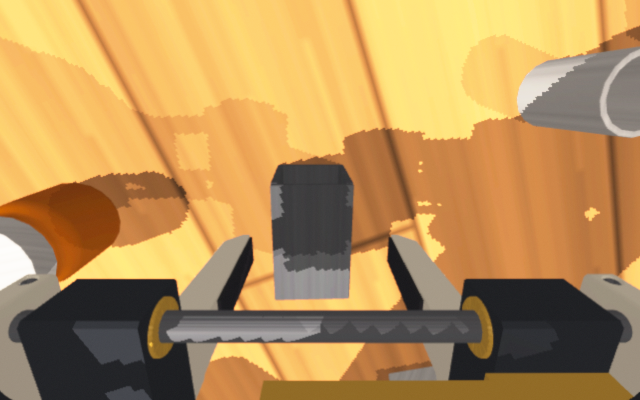

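Call:
carry_out --commands '[[[-4,-2,-14,0],[0,0,-14,0],[-1,0,-8,0],[0,0,0,0],[0,0,0,0]]]'

```text
time_s: 19.45
position: [0.5048, 0.2773, 0.0345]
tool_rot: [3.096, 0.007, 1.216]
force: [1.0, 0.7, 0.5]
gripper_width: 0.85
```

Call:
carry_out --commands '[[[0,0,0,0],[0,0,0,0],[0,0,0,0],[0,0,0,0],[0,0,0,0],[0,0,0,0],[0,0,0,0]]]' --hand 0 --grip_force 55

```text
time_s: 20.15
position: [0.5052, 0.2776, 0.0355]
tool_rot: [3.096, 0.007, 1.216]
force: [0.1, 0.4, -0.5]
gripper_width: 0.537
```

Run:
```python
from tb import *
tilt()
```

```text
pos [505.2 277.6  35.5] yaw 69.65 roll -2.64 pitch 0.38 F [ 0.1  0.4 -0.5] q [ 0.478 -0.002  1.87  -0.041  1.247  0.846] t 20.15 w 49.9
```

Gripped: the width is 49.9 mm. Pressing down gently on the bench should level the tool.

Call:
carry_out --commands '[[[0,0,-4,0],[0,0,-4,0],[0,0,-4,0],[0,0,-4,0]]]'

```text
time_s: 20.55
position: [0.5076, 0.2788, 0.0351]
tool_rot: [3.091, 0.002, 1.215]
force: [-17.6, -10.4, 43.8]
gripper_width: 0.536
```

Run:
```python
from tb import *
tilt()
```

```text
pos [507.6 278.8  35.1] yaw 69.61 roll -2.87 pitch 0.12 F [-17.6 -10.4  43.8] q [ 4.780e-01  1.000e-03  1.868e+00 -4.100e-02  1.240e+00  8.470e-01] t 20.55 w 49.8
```

Call:
carry_out --commands '[[[0,0,20,0],[0,0,30,0],[0,0,35,0],[0,0,10,0],[0,0,0,0]]]'

```text
time_s: 21.05
position: [0.506, 0.278, 0.1312]
tool_rot: [3.094, 0.005, 1.215]
force: [-0.3, 0.5, -4.7]
gripper_width: 0.535
```

Run:
```python
from tb import *
tilt()
im=eyes.snapshot('scene');crop(im,350,200,120,110,6,'s11.png')
im=eyes.snapshot('wrist');cv2.imwrite('pics/w11.png',im[:,:,::-1])
```

```text
pos [506.  278.  131.2] yaw 69.6 roll -2.73 pitch 0.27 F [-0.3  0.5 -4.7] q [ 0.478 -0.077  1.781 -0.039  1.41   0.84 ] t 21.05 w 49.8
```

View pics/w11.png

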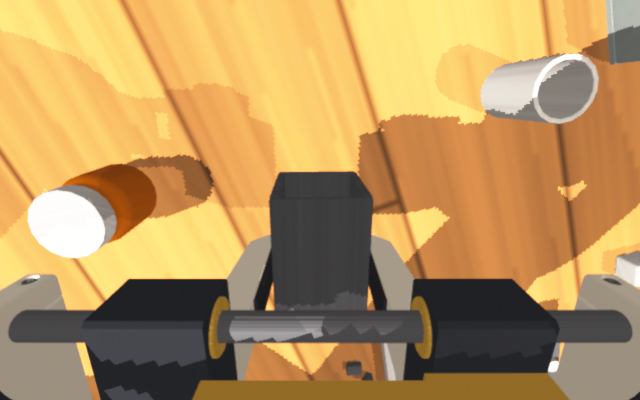

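View pics/s11.png

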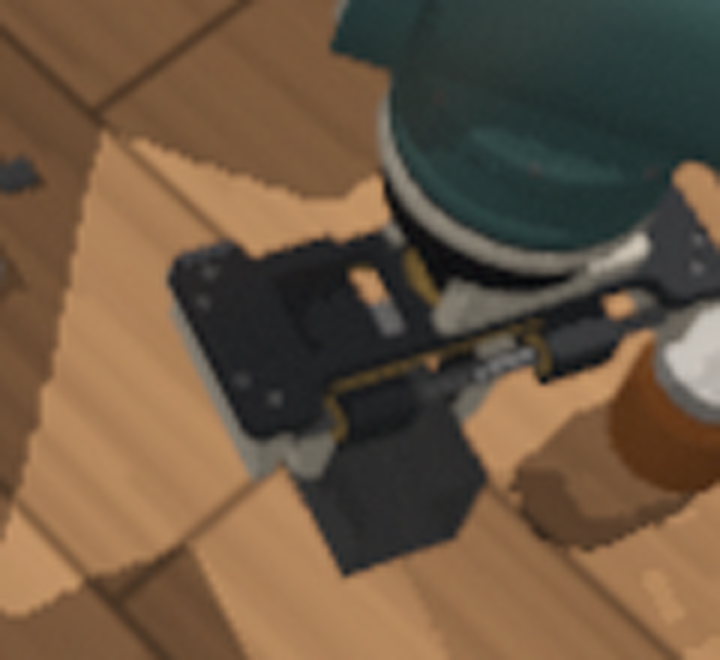

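The tube sits square in the pads but shares the tool's 2.7° tilt. I'll carry it over the corner, then work the tilt out against the stop.

Call:
carry_out --commands '[[[10,-25,0,1.2],[15,-38,0,1.2],[15,-38,0,1.3],[15,-38,0,1.3],[15,-38,0,1.3],[15,-38,0,1.3],[15,-38,0,1.2],[15,-26,0,1.2],[0,0,0,0],[0,0,0,0]]]'

```text
time_s: 22.15
position: [0.6155, -0.0134, 0.1057]
tool_rot: [3.12, 0.015, 1.399]
force: [-0.3, 0.4, -5.1]
gripper_width: 0.539
```

Run:
```python
from tb import *
import pickle
tilt()
c=eyes.get_calibration('wrist');pickle.dump(c,open('c12.pkl','wb'))
im=eyes.snapshot('wrist');cv2.imwrite('pics/w12.png',im[:,:,::-1])
p=pickle.load(open('jig.pkl','rb'))
inv=lambda w:(np.array([[np.cos(p[2]),np.sin(p[2])],[-np.sin(p[2]),np.cos(p[2])]])@(w[:2]-p[:2]))*1000
print(inv(get_obs()['position']),np.degrees(p[2])+90)
```

```text
pos [615.5 -13.4 105.7] yaw 80.14 roll -1.22 pitch 0.87 F [-0.3  0.4 -5.1] q [-0.055  0.029  1.719 -0.018  1.375  0.121] t 22.15 w 50.2
[25.08426106 17.88628009] 79.49370207013837
```

View pics/w12.png

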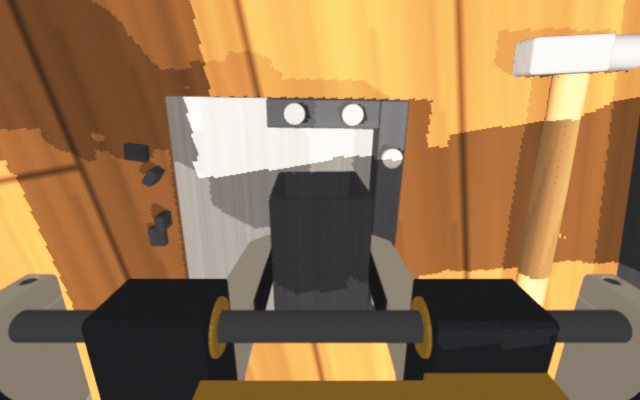

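Call:
carry_out --commands '[[[0,-30,10,0],[0,-40,10,0],[0,-40,0,0],[0,-40,0,0],[0,0,0,0],[0,40,0,0],[0,40,0,0],[0,40,0,0],[0,30,0,0],[0,0,0,0]]]'

```text
time_s: 23.2
position: [0.6098, -0.0021, 0.1186]
tool_rot: [3.129, 0.014, 1.407]
force: [0.5, -0.8, -5.3]
gripper_width: 0.538
```

Run:
```python
from tb import *
tilt()
```

```text
pos [609.8  -2.1 118.6] yaw 80.61 roll -0.71 pitch 0.79 F [ 0.5 -0.8 -5.3] q [-0.038  0.013  1.713 -0.015  1.405  0.129] t 23.2 w 50.1
```

Call:
carry_out --commands '[[[0,-30,4,0],[0,-40,4,0],[0,-40,4,0],[0,-40,4,0],[0,0,0,0],[0,40,0,0],[0,40,0,0],[0,40,0,-0.5],[0,25,0,-0.5],[0,0,0,0]]]'

```text
time_s: 24.2
position: [0.6048, 0.0018, 0.1296]
tool_rot: [3.135, 0.013, 1.398]
force: [0.7, -1.4, -4.8]
gripper_width: 0.538
```

Run:
```python
from tb import *
tilt()
```

```text
pos [604.8   1.8 129.6] yaw 80.09 roll -0.36 pitch 0.76 F [ 0.7 -1.4 -4.8] q [-0.032 -0.     1.708 -0.014  1.429  0.143] t 24.2 w 50.0
```

Call:
carry_out --commands '[[[0,-30,0,0],[0,-40,0,0],[0,-40,0,0],[0,-40,0,0],[4,0,0,0],[4,35,0,0],[4,35,0,0],[4,35,0,-0.3],[4,28,0,-0.3],[0,0,0,0]]]'

```text
time_s: 25.2
position: [0.6212, -0.0125, 0.1251]
tool_rot: [3.14, 0.014, 1.392]
force: [0.0, 0.0, -4.0]
gripper_width: 0.541
```

Run:
```python
from tb import *
import pickle
tilt()
p=pickle.load(open('jig.pkl','rb'))
inv=lambda w:(np.array([[np.cos(p[2]),np.sin(p[2])],[-np.sin(p[2]),np.cos(p[2])]])@(w[:2]-p[:2]))*1000
print(inv(get_obs()['position']))
```

```text
pos [621.2 -12.5 125.1] yaw 79.77 roll -0.08 pitch 0.79 F [ 0.  0. -4.] q [-0.054  0.041  1.674 -0.014  1.427  0.126] t 25.2 w 50.3
[30.6619255  19.64987429]
```

Call:
carry_out --commands '[[[0,0,-25,-0.2],[0,0,-25,0],[0,0,-12,0],[0,0,0,0],[0,0,0,0]]]'

```text
time_s: 25.7
position: [0.6205, -0.0111, 0.0616]
tool_rot: [3.14, 0.014, 1.392]
force: [-0.5, -0.2, -3.4]
gripper_width: 0.539
```

Run:
```python
from tb import *
tilt()
im=eyes.snapshot('wrist');cv2.imwrite('pics/w13.png',im[:,:,::-1])
im=eyes.snapshot('scene');crop(im,220,170,160,120,5,'s13.png')
```

```text
pos [620.5 -11.1  61.6] yaw 79.77 roll -0.11 pitch 0.82 F [-0.5 -0.2 -3.4] q [-0.052  0.085  1.735 -0.015  1.322  0.13 ] t 25.7 w 50.1
```

View pics/w13.png

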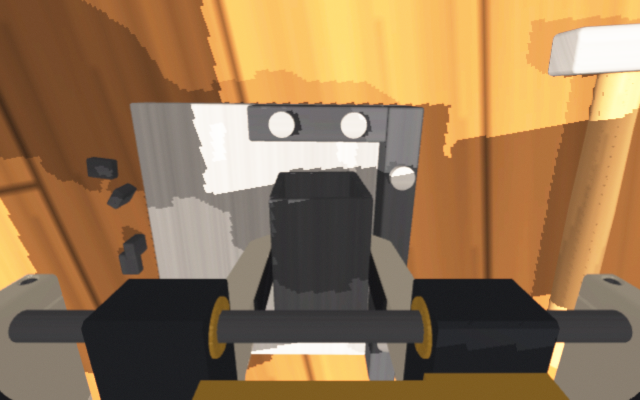

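View pics/s13.png

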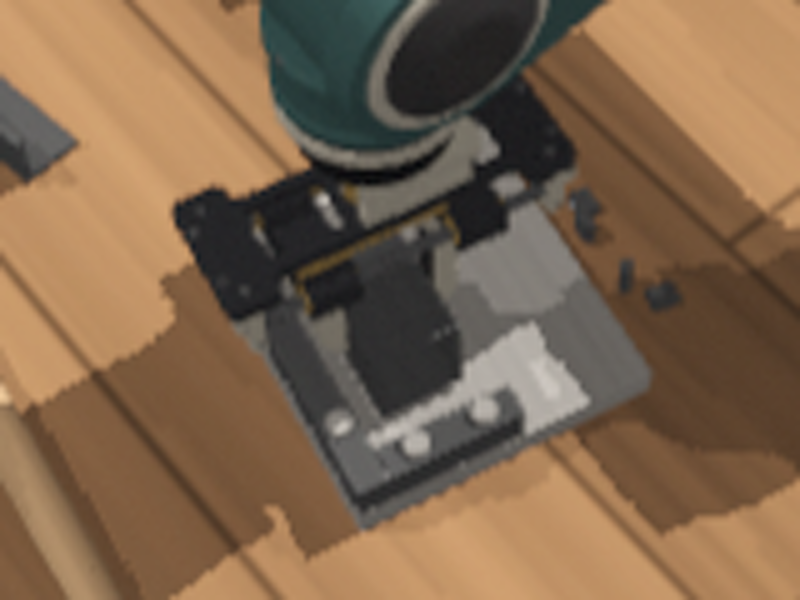

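Call:
carry_out --commands '[[[0,0,-4,0],[0,0,-3,0],[0,0,0,0]]]'

```text
time_s: 26.1
position: [0.6217, -0.0115, 0.0567]
tool_rot: [3.136, 0.014, 1.392]
force: [-0.2, 0.3, -4.8]
gripper_width: 0.534
```

Call:
carry_out --commands '[[[0,0,-2,0],[0,0,0,0]]]'

```text
time_s: 26.3
position: [0.6223, -0.0119, 0.0564]
tool_rot: [3.134, 0.014, 1.392]
force: [-0.4, 0.2, -5.2]
gripper_width: 0.537
```

Call:
carry_out --commands '[[[4,5,-1.5,0],[4,5,-1.5,0],[4,4,0,0],[0,0,0,0]]]'

```text
time_s: 26.7
position: [0.6363, 0.0019, 0.0563]
tool_rot: [3.13, 0.016, 1.391]
force: [-0.4, 0.1, -4.1]
gripper_width: 0.538
```

Run:
```python
from tb import *
tilt()
```

```text
pos [636.3   1.9  56.3] yaw 79.68 roll -0.65 pitch 0.9 F [-0.4  0.1 -4.1] q [-0.029  0.117  1.709 -0.018  1.306  0.156] t 26.7 w 50.1
```

Call:
carry_out --commands '[[[1,3,0,0],[1,3,0,0],[0,0,0,0]]]'

```text
time_s: 27.0
position: [0.6381, 0.0075, 0.0565]
tool_rot: [3.131, 0.018, 1.39]
force: [-1.1, -1.8, -0.4]
gripper_width: 0.539
```

Call:
carry_out --commands '[[[0.5,2,-3,0],[0.5,2,-3,0],[0,0,0,0]]]'

```text
time_s: 27.3
position: [0.6376, 0.0082, 0.0552]
tool_rot: [3.133, 0.025, 1.389]
force: [-0.3, -0.1, -5.4]
gripper_width: 0.531
```

Run:
```python
from tb import *
tilt()
im=eyes.snapshot('wrist');cv2.imwrite('pics/w14.png',im[:,:,::-1])
```

```text
pos [637.6   8.2  55.2] yaw 79.59 roll -0.48 pitch 1.44 F [-0.3 -0.1 -5.4] q [-0.015  0.124  1.703 -0.027  1.31   0.174] t 27.3 w 49.4
```

View pics/w14.png

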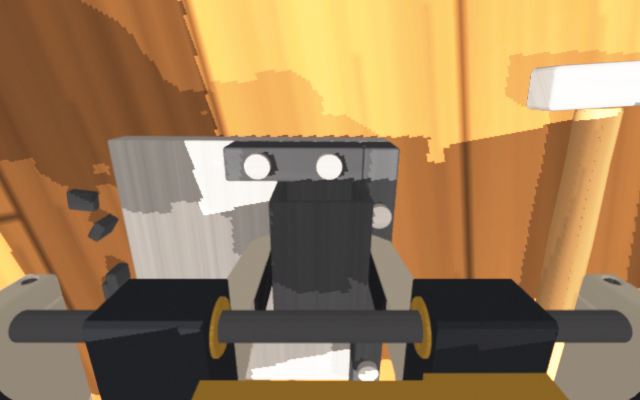

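Call:
carry_out --commands '[[[3,0,-3,0],[3,0,-3,0],[3,0,-3,0]]]'

```text
time_s: 27.65
position: [0.6376, 0.0086, 0.0535]
tool_rot: [-3.127, 0.029, 1.39]
force: [-52.5, -3.3, 50.9]
gripper_width: 0.534
```

Run:
```python
from tb import *
tilt()
```

```text
pos [637.6   8.6  53.5] yaw 79.62 roll 0.83 pitch 1.68 F [-52.5  -3.3  50.9] q [-0.014  0.14   1.689 -0.027  1.332  0.174] t 27.65 w 49.7
```

Call:
carry_out --commands '[[[1,2,-1.5,0],[1,2,-1.5,0]]]'

```text
time_s: 27.85
position: [0.6377, 0.0094, 0.054]
tool_rot: [-3.124, 0.037, 1.389]
force: [-20.5, -22.1, 18.5]
gripper_width: 0.531
```

Run:
```python
from tb import *
tilt();print(get_obs()['wrist_torque'])
im=eyes.snapshot('wrist');cv2.imwrite('pics/w15.png',im[:,:,::-1])
crop(im,220,130,220,200,3.6,'w15c.png')
im=eyes.snapshot('scene');crop(im,250,190,110,90,7,'s15.png')
im=eyes.snapshot('top');crop(im,240,100,120,100,6,'t15.png')
tilt()
```

```text
pos [637.7   9.4  54. ] yaw 79.59 roll 1.02 pitch 2.1 F [-20.5 -22.1  18.5] q [-0.01   0.143  1.685 -0.034  1.338  0.181] t 27.85 w 49.4
[-3.78093149  3.19798416  0.11367173]
pos [637.7   9.3  54. ] yaw 79.58 roll 1.03 pitch 2.09 F [-21.8 -17.5  23.5] q [-0.01   0.143  1.685 -0.034  1.338  0.181] t 28.0 w 49.4
```

View pics/w15c.png

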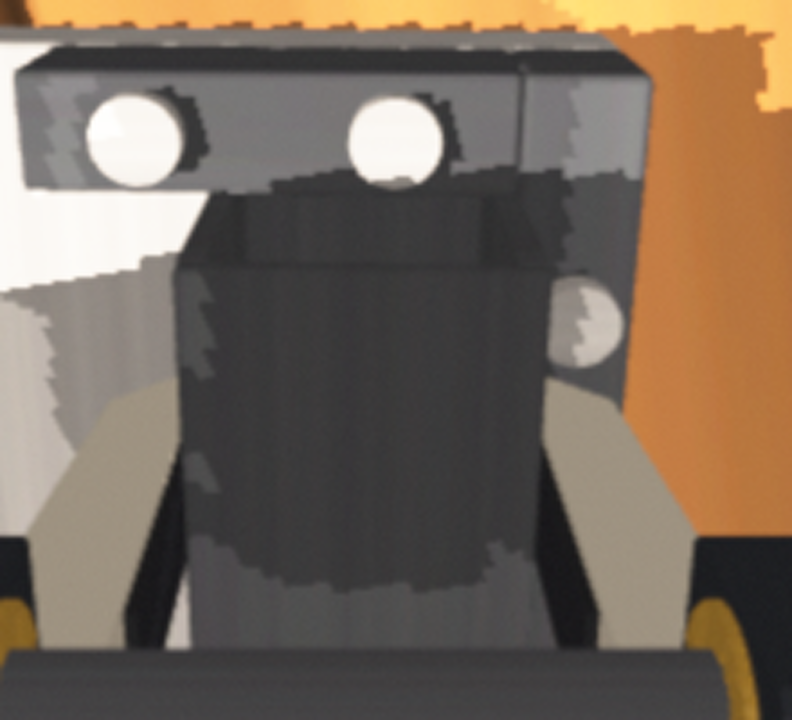

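View pics/s15.png

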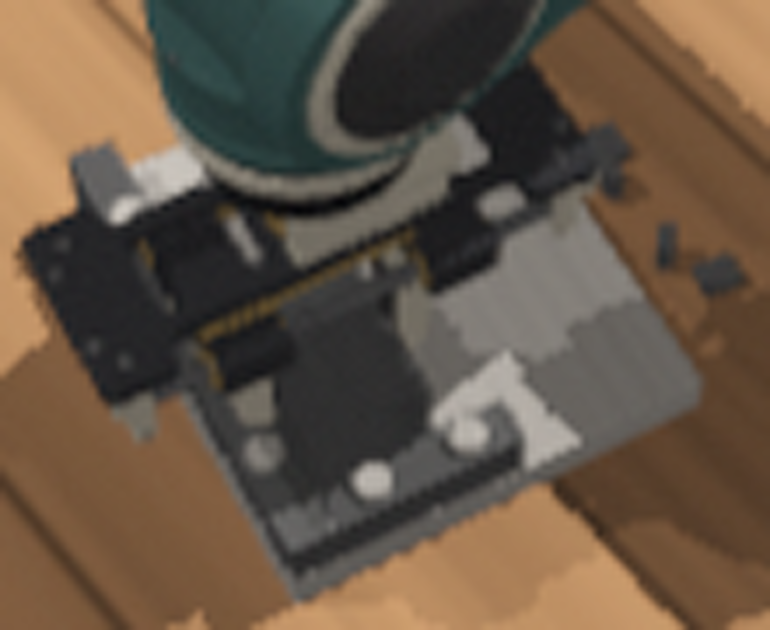

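View pics/t15.png

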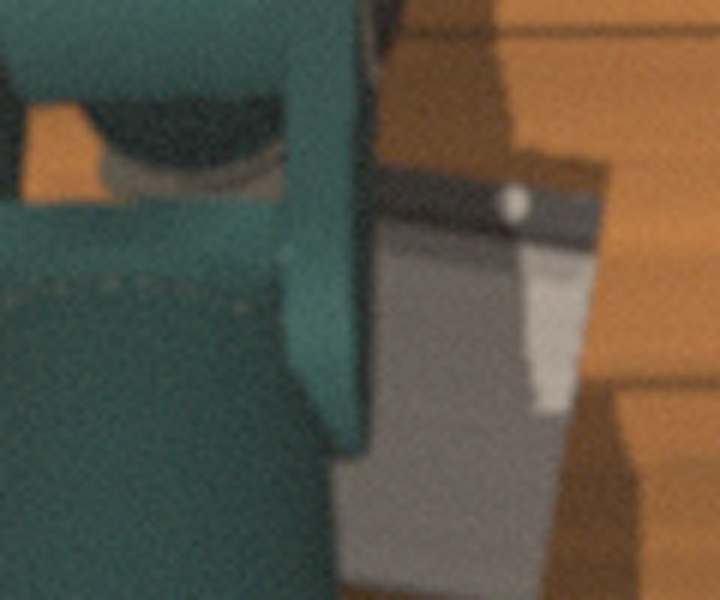

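Run:
```python
from tb import *
import pickle
c=eyes.get_calibration('wrist')
P=lambda u,v:(220+u/3.6,130+v/3.6)
p=pickle.load(open('jig.pkl','rb'))
inv=lambda w:(np.array([[np.cos(p[2]),np.sin(p[2])],[-np.sin(p[2]),np.cos(p[2])]])@(w[:2]-p[:2]))*1000
for n,u,v,z in [('stop front L',27,187,.045),('stop front R',210,190,.045),('stop outer L',17,72,.045),('outer corner',651,80,.045),('junction',520,70,.045),('tube topL',178,268,.08),('tube topR',555,266,.08)]:
    print(n,inv(px2w('wrist',P(u,v),z,c)).round(1))
print(c['extrinsics'][2,:3])
```

```text
stop front L [-9.6 81.3]
stop front R [20.  80.9]
stop outer L [ -9.3 100. ]
outer corner [89.1 99.1]
junction [ 68.8 100.6]
tube topL [20.8 80.8]
tube topR [70.3 81.5]
[-0.07695536 -0.32522022 -0.94250182]
```

Run:
```python
from h import *
a=[]
for n in ('w11','w13','w15'):
    im=cv2.imread(f'pics/{n}.png'); a.append(cv2.resize(im[160:250,255:390],None,fx=2.9,fy=2.9,interpolation=cv2.INTER_CUBIC))
    a[-1]=cv2.convertScaleAbs(a[-1],alpha=1.8,beta=20)
cv2.imwrite('pics/cmp.png',np.vstack(a)[:, :])
b=np.vstack([np.hstack(a[:2]),np.hstack([a[2],a[2]*0])]);cv2.imwrite('pics/cmp.png',b);print(b.shape)
```

```text
(522, 784, 3)
```

View pics/cmp.png

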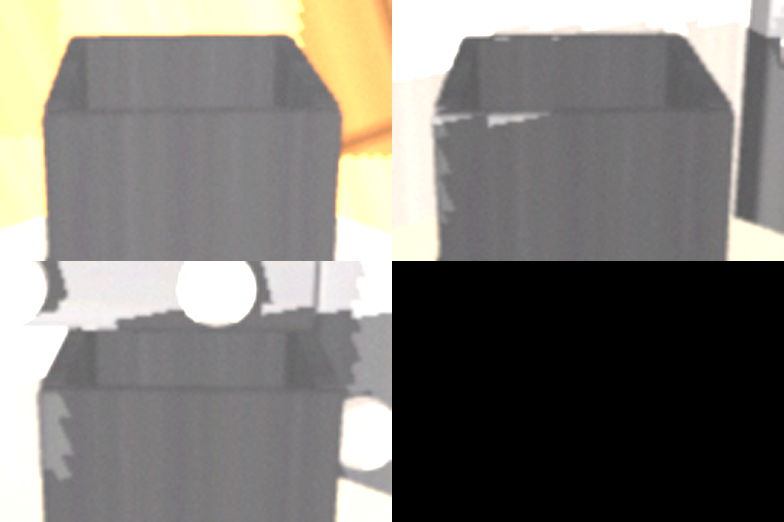

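Run:
```python
from tb import *
c=eyes.get_calibration('wrist');E=c['extrinsics'];R=E[:3,:3];o=-R.T@E[:3,3]
K=np.array([[c['fx'],0,c['cx']],[0,c['fy'],c['cy']],[0,0,1]])
obj=np.array([[-.025,0,0],[.025,0,0]])
from scipy.optimize import brentq
def h(l,r):
    f=lambda z: np.linalg.norm(px2w('wrist',l,z,c)-px2w('wrist',r,z,c))-.05
    return brentq(f,.03,.14)*1000
print('w15 top edge z', h((268.9,203.8),(373.3,203.6)),h((269.4,204.4),(374.2,203.9)))
# rows of side edges further back
im=cv2.imread('pics/w15.png').astype(float).mean(2)
for row in range(202,240,4):
    g=np.abs(np.gradient(cv2.GaussianBlur(im,(3,3),0)[row])); 
    print(row,[round(float(x),0) for x in im[row,260:280]],[round(float(x)) for x in im[row,364:380]])
```

```text
w15 top edge z 78.05783747642586 78.65561964381712
202 [139.0, 137.0, 137.0, 137.0, 136.0, 135.0, 134.0, 131.0, 111.0, 77.0, 57.0, 55.0, 54.0, 55.0, 56.0, 55.0, 54.0, 52.0, 49.0, 49.0] [53, 53, 53, 54, 54, 54, 55, 54, 57, 58, 61, 64, 67, 73, 77, 78]
206 [136.0, 136.0, 136.0, 137.0, 136.0, 134.0, 133.0, 110.0, 79.0, 69.0, 72.0, 74.0, 73.0, 75.0, 74.0, 70.0, 60.0, 57.0, 57.0, 56.0] [56, 56, 58, 58, 58, 58, 58, 58, 57, 57, 59, 66, 71, 80, 83, 85]
210 [138.0, 137.0, 137.0, 137.0, 135.0, 136.0, 133.0, 118.0, 88.0, 73.0, 76.0, 78.0, 79.0, 78.0, 78.0, 77.0, 77.0, 70.0, 60.0, 57.0] [58, 58, 58, 58, 58, 60, 59, 58, 62, 98, 120, 123, 125, 130, 131, 132]
214 [139.0, 136.0, 137.0, 136.0, 136.0, 138.0, 134.0, 123.0, 93.0, 73.0, 76.0, 78.0, 78.0, 77.0, 78.0, 67.0, 61.0, 59.0, 59.0, 58.0] [58, 57, 58, 58, 60, 59, 59, 60, 73, 116, 134, 137, 137, 137, 137, 138]
218 [138.0, 136.0, 136.0, 137.0, 137.0, 136.0, 136.0, 130.0, 99.0, 73.0, 76.0, 77.0, 77.0, 77.0, 77.0, 77.0, 69.0, 60.0, 57.0, 57.0] [58, 58, 58, 59, 59, 58, 59, 60, 84, 122, 138, 142, 140, 141, 140, 143]
222 [138.0, 136.0, 137.0, 137.0, 137.0
[... 287 characters left out ...]
0, 71.0, 68.0] [56, 58, 60, 59, 59, 59, 59, 65, 111, 136, 139, 139, 139, 139, 142, 169]
230 [138.0, 136.0, 136.0, 137.0, 137.0, 136.0, 137.0, 132.0, 113.0, 82.0, 72.0, 75.0, 76.0, 77.0, 78.0, 78.0, 77.0, 68.0, 62.0, 57.0] [58, 57, 57, 61, 59, 59, 57, 57, 71, 95, 114, 123, 125, 128, 131, 136]
234 [139.0, 137.0, 137.0, 137.0, 137.0, 137.0, 137.0, 136.0, 126.0, 91.0, 59.0, 56.0, 58.0, 58.0, 65.0, 74.0, 75.0, 72.0, 69.0, 64.0] [58, 59, 58, 59, 59, 59, 58, 66, 77, 76, 76, 80, 80, 77, 78, 79]
238 [143.0, 143.0, 144.0, 143.0, 144.0, 144.0, 144.0, 144.0, 140.0, 102.0, 62.0, 55.0, 57.0, 58.0, 57.0, 56.0, 58.0, 58.0, 57.0, 55.0] [58, 58, 58, 59, 59, 58, 64, 101, 134, 143, 145, 145, 145, 144, 144, 141]
```

Run:
```python
from tb import *
from scipy.optimize import brentq
c=eyes.get_calibration('wrist')
im=cv2.imread('pics/w15.png').astype(float).mean(2)
def cross(row,lo,hi,th):
    r=im[row]
    for x in range(lo,hi):
        if (r[x]-th)*(r[x+1]-th)<=0: return x+(th-r[x])/(r[x+1]-r[x])
Z=[];Y=[]
for row in list(range(212,229))+list(range(236,256)):
    bg=im[row,264]; fg=im[row,270]
    l=cross(row,264,272,(bg+fg)/2)
    fr=58;br=im[row,376]
    r=cross(row,366,376,(fr+br)/2)
    if l is None or r is None: continue
    f=lambda z: np.linalg.norm((px2w('wrist',(l,row),z,c)-px2w('wrist',(r,row),z,c)))-.05
    z=brentq(f,.02,.15);m=px2w('wrist',((l+r)/2,row),z,c);Z.append(z*1000);Y.append(m[1]*1000);print(row,round(l,2),round(r,2),round(z*1000,1),m.round(3)[:2])
q=np.polyfit(Y,Z,1);print(q,np.degrees(q[0]))
```

```text
212 267.45 372.75 80.6 [0.646 0.042]
213 267.44 372.61 80.6 [0.645 0.041]
214 267.56 372.57 80.5 [0.645 0.041]
215 267.79 372.61 80.4 [0.645 0.04 ]
216 267.79 372.51 80.5 [0.645 0.04 ]
217 267.81 372.39 80.4 [0.645 0.039]
218 267.77 372.4 80.7 [0.645 0.039]
219 267.92 372.43 80.7 [0.645 0.038]
220 267.93 372.3 80.6 [0.645 0.038]
221 267.99 372.09 80.4 [0.645 0.037]
222 267.95 372.06 80.6 [0.645 0.037]
223 267.95 372.03 80.7 [0.645 0.036]
224 267.99 371.89 80.7 [0.644 0.036]
225 268.2 371.75 80.4 [0.644 0.035]
226 268.22 371.72 80.5 [0.644 0.035]
227 268.14 371.68 80.7 [0.644 0.034]
228 268.18 371.73 80.9 [0.644 0.034]
236 269.05 370.73 79.6 [0.643 0.029]
237 268.96 370.97 80.2 [0.643 0.029]
238 268.98 371.0 80.4 [0.643 0.028]
239 268.97 370.91 80.5 [0.643 0.028]
240 269.02 370.71 80.3 [0.643 0.027]
241 269.04 370.73 80.5 [0.643 0.027]
242 269.05 370.68 80.6 [0.643 0.026]
243 269.06 370.57 80.6 [0.642 0.026]
244 269.07 370.56 80.7 [0.642 0.025]
245 269.09 370.57 80.8 [0.642 0.025]
246 269.15 370.61 81.0 [0.642 0.024]
247 269.16 370.51 81.0 [0.642 0.024]
248 269.15 370.38 81.0 [0.642 0.023]
249 269.14 370.38 81.2 [0.642 0.023]
250 269.14 370.35 81.3 [0.642 0.022]
251 269.17 370.33 81.4 [0.642 0.022]
252 269.17 370.56 81.9 [0.642 0.021]
253 268.89 370.71 82.6 [0.642 0.021]
254 268.73 371.17 83.6 [0.642 0.021]
255 268.45 371.64 84.8 [0.642 0.021]
[-6.85201420e-02  8.30088337e+01] -3.9259149485996283
```

Call:
carry_out --commands '[[[0.2,0.5,-4,0],[0.2,0.5,-4,0],[0.2,0.5,-4,0],[0.2,0.5,-4,0]]]'

```text
time_s: 28.4
position: [0.6376, 0.0089, 0.0533]
tool_rot: [-3.124, 0.041, 1.387]
force: [-30.5, -7.6, 43.7]
gripper_width: 0.53
```

Run:
```python
from tb import *
tilt();print(get_obs()['wrist_torque'])
```

```text
pos [637.6   8.9  53.3] yaw 79.48 roll 1.0 pitch 2.34 F [-30.5  -7.6  43.7] q [-0.008  0.144  1.685 -0.038  1.337  0.185] t 28.4 w 49.3
[-0.89969048  4.80516759 -0.15214328]
```

Run:
```python
from tb import *
import pickle
c=eyes.get_calibration('wrist')
im=eyes.snapshot('wrist');cv2.imwrite('pics/w16.png',im[:,:,::-1])
a=cv2.convertScaleAbs(cv2.resize(np.ascontiguousarray(im[160:260,255:395,::-1]),None,fx=5.6,fy=5.6,interpolation=cv2.INTER_CUBIC),alpha=1.8,beta=20);cv2.imwrite('pics/w16c.png',a)
tilt()
pickle.dump(c,open('c16.pkl','wb'))
```

```text
pos [637.6   8.9  53.2] yaw 79.48 roll 0.99 pitch 2.35 F [-30.1  -6.8  43.2] q [-0.008  0.144  1.685 -0.038  1.337  0.185] t 28.45 w 49.8
```

View pics/w16c.png

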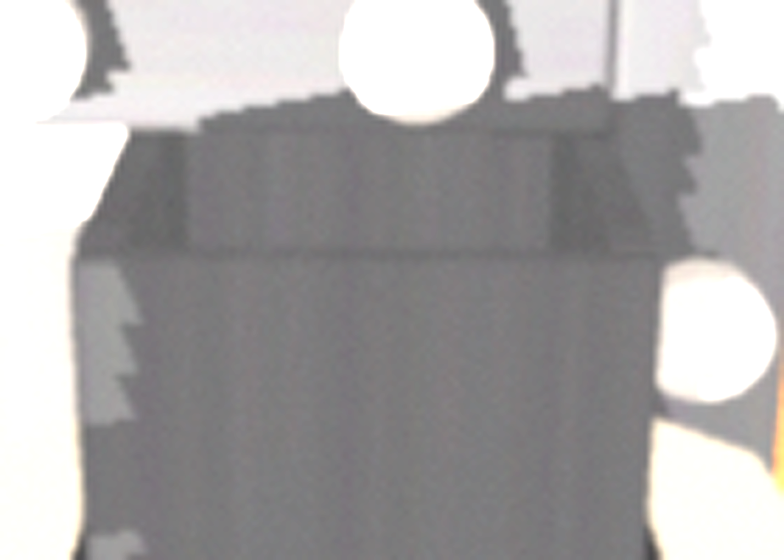

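Run:
```python
from tb import *
import pickle
c=pickle.load(open('c16.pkl','rb'));p=pickle.load(open('jig.pkl','rb'))
def J(w): return np.append((np.array([[np.cos(p[2]),np.sin(p[2])],[-np.sin(p[2]),np.cos(p[2])]])@(w[:2]-p[:2]))*1000,w[2]*1000)
def on_y(u,v,y):
    px=(255+u/5.6,160+v/5.6); a=J(px2w('wrist',px,.0,c));b=J(px2w('wrist',px,.1,c)); t=(y-a[1])/(b[1]-a[1]); return (a+t*(b-a)).round(1)
for y in (80,81):
    for u,v in [(75,252),(88,222),(130,130),(665,252),(612,130)]: print(y,(u,v),on_y(u,v,y))
```

```text
80 (75, 252) [20.2 80.  78.4]
80 (88, 222) [20.1 80.  71. ]
80 (130, 130) [19.9 80.  43.3]
80 (665, 252) [70.4 80.  77.7]
80 (612, 130) [70.  80.  42.6]
81 (75, 252) [20.7 81.  81. ]
81 (88, 222) [20.6 81.  73.8]
81 (130, 130) [20.4 81.  46.6]
81 (665, 252) [70.  81.  80.3]
81 (612, 130) [69.6 81.  45.9]
```

Call:
carry_out --commands '[[[-2.5,-1,1,0],[-2.5,-1,1,0],[0,0,0,0]]]'

```text
time_s: 28.75
position: [0.6325, 0.0074, 0.0556]
tool_rot: [-3.125, 0.04, 1.387]
force: [0.8, -1.1, -4.4]
gripper_width: 0.535
```

Call:
carry_out --commands '[[[0,0,-4,0],[0,0,-4,0],[0,0,-4,0]]]'

```text
time_s: 29.05
position: [0.6334, 0.0073, 0.0528]
tool_rot: [-3.127, 0.04, 1.387]
force: [-22.1, -2.0, 41.7]
gripper_width: 0.535
```

Run:
```python
from tb import *
tilt();print(get_obs()['wrist_torque'])
```

```text
pos [633.4   7.3  52.8] yaw 79.48 roll 0.81 pitch 2.32 F [-22.1  -2.   41.7] q [-0.011  0.133  1.698 -0.038  1.332  0.183] t 29.05 w 49.7
[-0.12033889  3.96927813 -0.20614285]
```

Call:
carry_out --commands '[[[-0.5,0,-5,0],[-0.5,0,-5,0],[-0.5,0,-5,0],[-0.5,0,-5,0],[-0.5,0,-5,0],[-0.5,0,-5,0],[-0.5,0,-5,0],[-0.5,0,-5,0]]]'

```text
time_s: 29.85
position: [0.6333, 0.0073, 0.0525]
tool_rot: [-3.141, 0.04, 1.386]
force: [-21.9, -1.3, 50.6]
gripper_width: 0.535
```

Run:
```python
from tb import *
tilt();print(get_obs()['wrist_torque'])
```

```text
pos [633.3   7.3  52.5] yaw 79.39 roll 0.05 pitch 2.3 F [-21.9  -1.3  50.6] q [-0.01   0.125  1.707 -0.041  1.317  0.186] t 29.85 w 49.8
[-0.02785506  4.19991496 -0.24273113]
```

Call:
carry_out --commands '[[[-0.5,0,-5,0],[-0.5,0,-5,0],[2,1.5,-0.5,0],[2,1.5,-0.5,0],[1.5,1.5,-1,0]]]'

```text
time_s: 30.35
position: [0.6377, 0.0094, 0.0526]
tool_rot: [3.142, 0.046, 1.385]
force: [-35.8, -18.9, 38.3]
gripper_width: 0.534
```

Run:
```python
from tb import *
tilt();print(get_obs()['wrist_torque'])
```

```text
pos [637.7   9.4  52.6] yaw 79.36 roll -0.0 pitch 2.63 F [-35.8 -18.9  38.3] q [-0.004  0.135  1.697 -0.047  1.319  0.194] t 30.35 w 49.7
[-3.02721952  6.71146915 -0.04078848]
```

Call:
carry_out --commands '[[[0.7,2.5,0,0],[1.2,2.8,0,0]]]'

```text
time_s: 30.55
position: [0.6377, 0.0098, 0.0531]
tool_rot: [-3.137, 0.056, 1.384]
force: [-20.5, -25.1, 15.6]
gripper_width: 0.528
```

Run:
```python
from tb import *
import pickle
c=eyes.get_calibration('wrist');im=eyes.snapshot('wrist');cv2.imwrite('pics/w17.png',im[:,:,::-1])
a=cv2.convertScaleAbs(cv2.resize(np.ascontiguousarray(im[160:260,255:395,::-1]),None,fx=5.6,fy=5.6,interpolation=cv2.INTER_CUBIC),alpha=1.8,beta=20);cv2.imwrite('pics/w17c.png',a)
pickle.dump(c,open('c17.pkl','wb'))
im=eyes.snapshot('scene');cv2.imwrite('pics/s17.png',im[:,:,::-1])
tilt();o=get_obs();F=o['force'];p=pickle.load(open('jig.pkl','rb'))
print('F jig',np.cos(p[2])*F[0]+np.sin(p[2])*F[1],-np.sin(p[2])*F[0]+np.cos(p[2])*F[1],o['wrist_torque'])
```

```text
pos [637.7   9.8  53.1] yaw 79.31 roll 0.25 pitch 3.23 F [-19.  -23.3  16.8] q [ 1.000e-03  1.390e-01  1.692e+00 -5.600e-02  1.326e+00  2.020e-01] t 30.65 w 49.6
F jig -14.471725384816722 -26.352197659046887 [-3.94028904  2.99463783  0.20317085]
```

View pics/w17c.png

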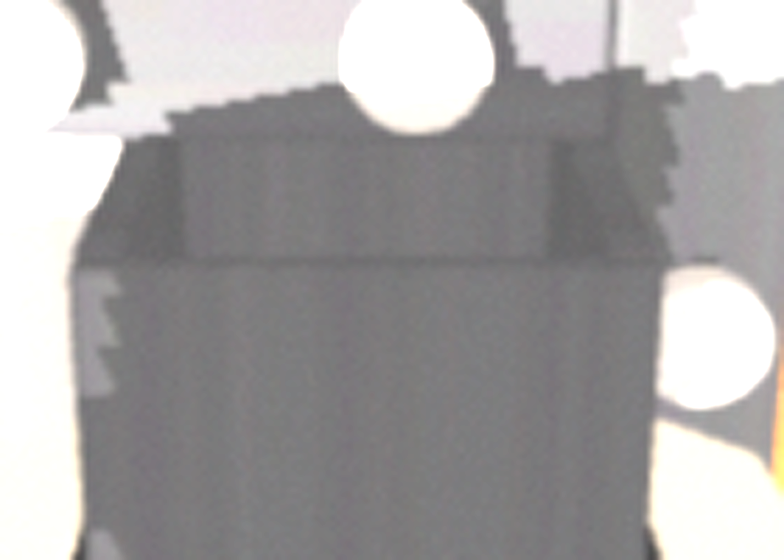

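View pics/s17.png

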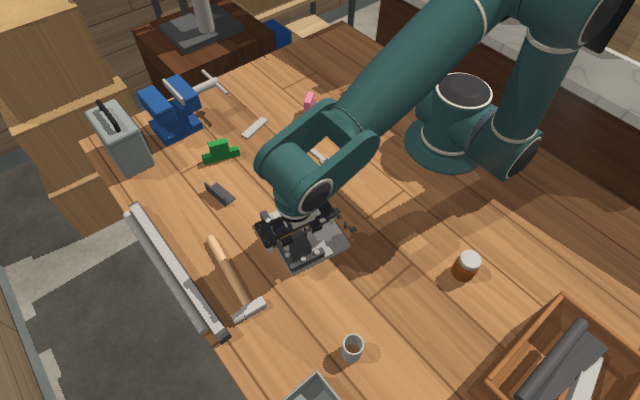

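Run:
```python
from tb import *
import pickle
from scipy.optimize import brentq
c=pickle.load(open('c17.pkl','rb'));p=pickle.load(open('jig.pkl','rb'))
def J(w): return np.append((np.array([[np.cos(p[2]),np.sin(p[2])],[-np.sin(p[2]),np.cos(p[2])]])@(w[:2]-p[:2]))*1000,w[2]*1000)
def on_y(u,v,y):
    px=(255+u/5.6,160+v/5.6); a=J(px2w('wrist',px,.0,c));b=J(px2w('wrist',px,.1,c)); t=(y-a[1])/(b[1]-a[1]); return (a+t*(b-a)).round(1)
for u,v in [(72,262),(122,140),(665,262),(612,140)]: print((u,v),on_y(u,v,81),J(px2w('wrist',(255+u/5.6,160+v/5.6),.08,c)))
im=cv2.imread('pics/w17.png').astype(float).mean(2)
def cross(row,lo,hi,th):
    r=im[row]
    for x in range(lo,hi):
        if (r[x]-th)*(r[x+1]-th)<=0: return x+(th-r[x])/(r[x+1]-r[x])
for row in list(range(212,230,3))+list(range(238,251,3)):
    l=cross(row,264,272,(im[row,264]+im[row,270])/2); r=cross(row,366,376,(58+im[row,376])/2)
    if l and r:
        z=brentq(lambda z: np.linalg.norm((px2w('wrist',(l,row),z,c)-px2w('wrist',(r,row),z,c)))-.05,.02,.15)
        a,b=J(px2w('wrist',(l,row),z,c)),J(px2w('wrist',(r,row),z,c));print(row,a.round(1),b.round(1))
```

```text
(72, 262) [19.9 81.  78.9] [20.0954052  81.45192129 80.        ]
(122, 140) [19.8 81.  46.3] [24.84502365 92.19793453 80.        ]
(665, 262) [69.9 81.  79.1] [69.705758   81.36460695 80.        ]
(612, 140) [69.6 81.  46.6] [64.77700711 92.11466678 80.        ]
212 [19.5 79.  80.4] [69.5 78.9 80.4]
215 [19.4 77.4 80.3] [69.4 77.3 80.3]
218 [19.4 75.9 80.5] [69.4 75.9 80.5]
221 [19.4 74.4 80.6] [69.4 74.3 80.6]
224 [19.3 72.8 80.5] [69.3 72.7 80.5]
227 [19.3 71.1 80.4] [69.3 71.1 80.4]
238 [19.4 65.2 80.4] [69.4 65.1 80.4]
241 [19.4 63.5 80.3] [69.4 63.5 80.3]
244 [19.3 61.8 80.2] [69.3 61.8 80.2]
247 [19.4 60.2 80.2] [69.4 60.1 80.2]
250 [19.4 58.7 80.7] [69.4 58.7 80.7]
```

Call:
carry_out --commands '[[[2.2,2.6,0,0]]]'

```text
time_s: 30.75
position: [0.6378, 0.0097, 0.0532]
tool_rot: [-3.132, 0.062, 1.384]
force: [-35.0, -20.0, 23.4]
gripper_width: 0.533
```

Run:
```python
from tb import *
import pickle
im=eyes.snapshot('wrist');cv2.imwrite('pics/w18.png',im[:,:,::-1])
tilt();o=get_obs();F=o['force'];p=pickle.load(open('jig.pkl','rb'))
print('F jig',np.cos(p[2])*F[0]+np.sin(p[2])*F[1],-np.sin(p[2])*F[0]+np.cos(p[2])*F[1],o['wrist_torque'])
```

```text
pos [637.8   9.7  53.2] yaw 79.28 roll 0.58 pitch 3.59 F [-31.  -20.9  22.4] q [ 0.003  0.143  1.687 -0.061  1.334  0.206] t 30.8 w 49.5
F jig -26.698037774909814 -26.220909865818268 [-3.67169158  4.93937188  0.25818605]
```

View pics/w18.png

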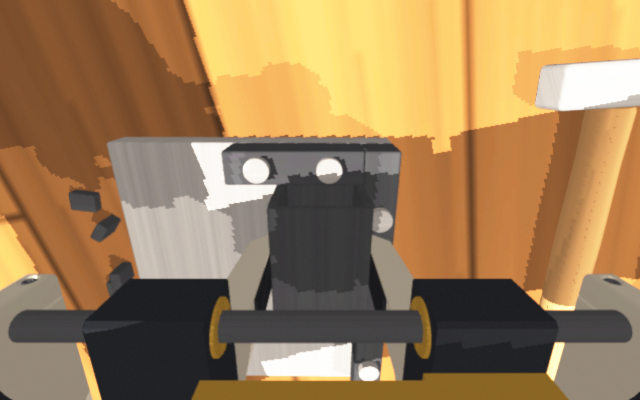

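The tube is flush in the corner, with about 26 N on each stop, and it's still gripped. Handing in.

Run:
```python
from cell import ctrl,get_obs
print(ctrl.sign_off()); print(get_obs()['force'],get_obs()['time_s'])
```

```text
the job is handed in; nothing more can be done
None
the job is handed in; nothing more can be done
```

The job is handed in at about 31 s, with the tube still gripped and pressed into the corner of the two stops.

- **Scraper and chips:** I gripped the wooden scraper, not the green or pink one, and swept the plate in one stroke off the near edge. Pictures afterwards showed all four chips on the bench and a clear plate. I then stood the scraper upright back at its starting spot, and a picture confirmed it.
- **Tube in the corner:** Measured in the wrist camera picture one small press before handing in:
  - The tube's top was level, at about 80.4 mm (80 mm expected).
  - Its long side was within about 0.7 mm of the long stop's face.
  - Its end lined up with the short stop's face.
- **Force on the stops:** The last reading, after that final press, was about 27 N towards the long stop and 26 N towards the short stop, with 22 N down. Part of that may be friction with the plate.
- **Tool tilt:** The tool drifted out of vertical during the moves. I lifted the tube about 2.7° tilted and worked that out against the plate and stops before the final press. The tool still ended about 3.6° tilted along the tube's length and 0.6° across it. I did not repeat the flatness measurement after the last press.

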